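# Press a specimen holder's pin home with bench locking pliers

### The job

The specimen holder standing between the jaws of the bench locking pliers has its retaining pin part-way out: squeeze the two plier handles together until they snap over centre and stay locked by themselves, which presses the pin fully home. Let go, then pull the release lever so that the pliers spring wide open, and stand the holder upright, fully down in the pocket of the black round stage insert. Work by feel: do not crush the handles against their stop, and keep the loose plier stand and everything else on the bench where they are.

Things in the scene. Friction and masses are not known exactly. Their poses are not given: they have to be found in the camera images.
- pliers: Steel C-clamp locking pliers lying on their side on a loose stand (plate 265 x 86 x 12 mm, 2 kg in all; slides if pushed one-sidedly with about 7 N). Origin: on the bench under the jaw pivot; x axis along the pliers to the handle ends (jaws at -x), y towards the fixed handle; moving handle at -y, closing to +y. Handles 13 mm thick, 18 mm high, middle 52 mm up. Over 45 N on them, both fingers added, is too much.
- squeeze_spot_fixed (a point): Point on the outer (+y) face of the fixed handle, mid-height (52 mm above the bench), at x = 82 mm of the pliers: one finger bears here when both handles are squeezed. The outer faces are 61 mm apart here when wide open; the moving handle is slanted, so that wide fingers meet it some mm sooner. Axes as pliers.
- squeeze_spot_moving (a point): Point on the outer face of the moving handle, mid-height, opposite squeeze_spot_fixed; it swings in by some 2 cm. Squeezing here takes about 11 N on each handle while the pin goes in, then less; past centre the handles drop shut against a hard stop.
- handle (a joint): Turn of the moving handle in its jaw (rad): 0 wide open (sprung there), about 0.52 locked shut against the stop; dead centre at about 0.46: short of it the handle springs open again.
- lever_tail (a point): On the inner face of the release lever's flat end, 52 mm above the bench: a dark steel strip, 16 mm high, in the gap along the moving handle's inner side. Locked: at x = 152, y = -22 mm of the pliers, 33 mm clear to the fixed handle for one finger from above; moving handle's outer face at y = -47. Pull to -y (away from the fixed handle), slowly, about 4 N; the handle then springs 47 mm outwards.
- lever (a joint): Turn of the release lever in the moving handle (rad): 0 at rest, 0.17 at its stop (7.5 mm at the tail); about 1 N takes up its play, the lock trips at about 0.08.
- nest (a point): Centre of the floor (22 mm above the bench) of the nest between the jaws in which the holder stands; axes as pliers. Low rims at its two ends rise to 28 mm above the bench; the jaws, 15 mm high about 52 mm above the bench, meet the holder from its -y and +y sides.
- holder_mid (a point): Centre, half-way up, of the specimen holder: loose aluminium block 40 (its x) x 30 (its y) x 46 mm high, about 0.18 kg, a black resin disc (25 mm wide, 5 mm high) on top. In the nest its x lies along the pliers' x. Once the pliers are open it is taken from above over its 40 mm length, by the upper half, which stands clear, with 35 mm free beyond either end.
- holder_pin (a joint): How far the retaining pin has gone in (m): starts between 0 and 0.002; 0.006 is fully home, its 4 mm thick head against the block. A tight fit (about 7 N): it stays where it is pushed.
- pin_head (a point): Centre of the outer face of the pin's head (14 mm diameter), on the holder's -y side, facing the moving jaw, 30 mm above the holder's underside.
- stage_insert: Black round microscope stage insert, 104 mm diameter (116 mm at the foot), 12 mm high, fixed; on top four rails 8 mm high and 4 mm thick enclose a pocket 47 mm along its x by 37 mm along its y. Origin: centre of the underside, on the bench; z up.
- pocket_floor (a point): Centre of the pocket's floor, 12 mm above the bench; axes as stage_insert. The holder goes in either way round, its 40 mm length along x.
- spare_holder: Bystander: a second specimen holder like the first, its pin already home, 40 x 30 x 51 mm; not part of the job. Origin at the centre of its underside; leave it alone.
- wood_box: Bystander: hexagonal open wooden box, 80 mm across, 40 mm high. Origin at the centre of its underside; leave it alone.
- eyepiece: Bystander: black eyepiece tube standing upright, 42 mm diameter, 56 mm high. Origin at the centre of its underside; leave it alone.
- petri_dish: Bystander: shallow glass dish, 90 mm diameter, 14 mm high. Origin at the centre of its underside; leave it alone.
- cleaner_bottle: Bystander: small amber glass bottle with black cap, 44 mm diameter, 90 mm high. Origin at the centre of its underside; leave it alone.
- tweezers: Bystander: steel tweezers lying flat, 120 mm long, 7 mm high. Origin at the centre of its underside; leave it alone.
- screwdriver: Bystander: screwdriver lying flat, 160 mm long. Origin at the centre of its underside; leave it alone.
- slide_box: Bystander: grey plastic slide box, 90 x 65 x 32 mm. Origin at the centre of its underside; leave it alone.
Mind the look-alikes: they are no part of the job. Leave any blue look-alike of the part that bears holder_mid alone. There is more than one size of the stage_insert; the one meant has the size given above.

How it is judged:
On the way, in this order (a step that is already met when the one before it is completed fails the run):
1. the pliers are locked shut with nothing holding them, and the pin is home (value of joint handle above 0.485 rad and value of joint holder_pin above 0.005 m and contact force between the fingers and pliers below 0.5 N), for 0.2 s.
2. the release lever is pulled (value of joint lever above 0.05 rad and contact force between the fingers and pliers above 0.3 N).
3. the pliers have sprung wide open, the pin still home (value of joint handle below 0.06 rad and value of joint holder_pin above 0.005 m), for 0.2 s.
At the end, for the whole second after the job is handed in: The holder stands upright (within 0.08 rad) on the floor of the stage insert's pocket (centre within 6 mm in x and y, its middle 20 to 26 mm above the pocket floor), its pin home (within 1 mm), and the pliers stand wide open (handle under 0.06 rad) (all of step 3 and x of holder_mid in the frame of pocket_floor between -0.006 and 0.006 m and y of holder_mid in the frame of pocket_floor between -0.006 and 0.006 m and z of holder_mid in the frame of pocket_floor between 0.02 and 0.026 m and angle between holder_mid's own z axis and vertical below 0.08 rad); the robot touches nothing.
It fails at once if the plier stand is shoved along or round on the bench by more than 10 mm (distance of any of pliers, squeeze_spot_fixed from where it was at the start of the episode above 0.01 m).
It fails at once if the pliers are forced: the robot bears on them with more than 45 N in all (contact force between the fingers and pliers above 45 N).
It fails at once if a bystander is moved by more than 20 mm (distance of any of spare_holder, wood_box, eyepiece, petri_dish, cleaner_bottle, tweezers, screwdriver, slide_box from where it was at the start of the episode above 0.02 m).
It also fails if it takes over 64 s, if anything falls off the work surface, if the arm or the gripper's body presses on something with over 40 N, if the wrist force passes 120 N, or if a joint passes its speed limit or range.

### The arm

A 6-joint arm with a two-finger parallel gripper is mounted at the origin on the work surface. World frame = base frame: x ahead of the robot, y to its left, z up, the work surface at z = 0. Lengths are in m, angles in rad, forces in N, time in s.
With the tool pointing down it reaches from about 0.35 to 0.775 m from the base axis. Payload 5.5 kg.
Tool frame: the origin (TCP) lies at the very end of the fingers, on their centre line; the grasp point (between the pads) lies 19 mm behind it (bot.pinch_z is the distance from the TCP to the grasp point, in m); x points along the fingers, y is the direction in which the jaws open and shut, and the axes are right-handed (so a half turn about x gives the same grasp; the last joint's range is limited). The gripper opens to 85 mm and grips with 20 to 120 N. Pads are 22 mm wide; open, the fingers measure 114 mm over their backs; the gripper's body (76 mm by 85 mm) begins 54 mm behind the grasp point. The pads swing forward as they close: fully open they stand 13 mm farther back than shut.
Start: joints at [-1.269, 0.313, 0.046, 1.304, 0, 1.431], TCP at [0.246, -0.52, 0.231] pointing down, gripper open.
Joint ranges: [-2.76, 2.76], [-0.86, 1.69], [-1.03, 1.26], [-2.2, 2.34], [-1.47, 1.5], [-3.14, 3.14]. Speed limits (rad/s): [2.57, 2.57, 3.14, 3.14, 3.14, 3.14].

### API

Orientations are given as a rotation vector (axis times angle).
In Python, from bench import bot gives the robot as it stands.
- The arm moves only by the tool servo_tool, never from a script. Its argument "series" is a list of rows, each an object of numbers: "x", "y", "z": the shift along the tool's x, y, z in m; "wx", "wy", "wz": the turn, a rotation vector about the tool's x, y, z in rad. A call has 1 to 20 rows; each row is the pose to reach, as a shift and turn from the pose commanded when the call began, along the tool's axes at that moment; what a row does not reach only later rows make up. A row lasts 1/12 s, in which the tool goes at most 41.7 mm and 7.16 degrees, less where a joint would pass 70% of its speed; a pose out of reach is approached as far as the arm can. A call with a gripper value outside its range is refused whole. "jaw" is the opening, from 0 (shut) to 1 (fully open), set as the call begins (left out, the last holds). The fingers move at their own pace and stop on an object; "squeeze" is the grip in N (left out, the last holds). Time passes only in rows, so rows that repeat a pose let the fingers close. It gives the time, the measured TCP pose, the force and the opening at its end, in the units of the state.
- bot.observe(): the state, without advancing time (a new reading comes with each control period).
- bot.snapshot(name): name is "scene" or "top" or "wrist"; returns a dict with "image" (480x640x3 uint8, red, green, blue), "K" (3x3 intrinsics, pixels), "world_to_cam" (4x4, takes a point from world to camera coordinates). Camera axes: x right, y down, z forward; pixel columns grow to the right and rows downward; lengths in m; the calibration is good to about 2 mm. The wrist camera is an equidistant fisheye: a pixel r from the principal point sees the ray r / f radians off the axis. A picture is of the moment at which its call begins. There is no depth.
- bot.hand_in(): hands the job in, once; it reports no verdict.
The state is a dict: "clock": time; "q": joint angles; "qd": joint speeds; "effort": joint torques, N m; "position": TCP position; "ee_rot": TCP orientation; "force": force on the tool from outside, world axes, zero at the start; "moment": the same for the moment, N m; "finger_gap": finger opening in m.
Only numpy, scipy, OpenCV 4.12 (cv2) and the standard library are available. Lean on these libraries where they do the work, as an engineer would, in place of code of your own. Each camera call takes 0.05 s, during which the arm holds its last target.

## Working session

There is one attempt and no reset: what is moved stays moved. The work goes in short steps, Python scripts to look and compute and a tool call to move; the robot and the scene stay as the last step left them, time stands still between calls to the robot, and variables do not carry over. Pictures are saved under pics/ and viewed, and the job is handed in when it is done.

Besides the shell and the picture viewer there is one more tool, called after ">>>" by a JSON object that holds its "api" and its "payload", one argument or row to a line. servo_tool: Moves the arm, as the interface text tells. Its arguments: {"type":"object","properties":{"series":{"type":"array","items":{"type":"object","properties":{"x":{"type":"number"},"y":{"type":"number"},"z":{"type":"number"},"wx":{"type":"number"},"wy":{"type":"number"},"wz":{"type":"number"}}}},"jaw":{"type":"number"},"squeeze":{"type":"number"}},"required":["series"]}

```bash
mkdir -p pics; ls; python3 - <<'E'
from bench import bot
import cv2
print(bot.observe()); print(bot.pinch_z)
for n in ("scene","top","wrist"):
    s=bot.snapshot(n); cv2.imwrite(f"pics/{n}0.png",s["image"][:,:,::-1]); print(n,s["K"].tolist(),s["world_to_cam"].tolist())
E
```

```text
pics
{'clock': 0.0, 'q': array([-1.26857601e+00,  3.14012568e-01,  4.49905834e-02,  1.30358231e+00,
       -3.67956446e-05,  1.43120268e+00]), 'qd': array([ 1.85327146e-04, -1.06576191e-03, -6.78632834e-04,  1.23596825e-03,
       -1.97920885e-05,  5.72092648e-04]), 'effort': array([-5.12521237e-04, -4.80632579e+01,  2.98530847e+01,  1.93066034e-02,
       -2.83679237e-04, -2.79602475e-06]), 'position': array([ 0.24569295, -0.51931316,  0.23040668]), 'ee_rot': array([ 1.97718675,  0.44588544, -1.97755868]), 'force': array([ 1.48300732, -0.02018084,  0.49381686]), 'moment': array([0.0021062 , 0.02928623, 0.03447737]), 'finger_gap': 0.08533852185198518}
0.0187
scene [[612.5355132789599, 0.0, 321.88928764120925], [0.0, 612.5355132789599, 237.2864083945516], [0.0, 0.0, 1.0]] [[0.2149363588514101, 0.9766270758455189, -0.0013843298482074482, -0.206265914974696], [0.6748514372605359, -0.14954580854450608, -0.7226420889860755, -0.32007576646861735], [-0.7059588509758106, 0.15438784237173836, -0.6912210173719493, 1.5951232804020703], [0.0, 0.0, 0.0, 1.0]]
top [[471.3877116881477, 0.0, 320.71347650656196], [0.0, 471.3877116881477, 235.6103585715289], [0.0, 0.0, 1.0]] [[-0.003073454865738163, -0.999975092423168, 0.006353613811430029, 0.07874917181243739], [-0.9960265389523439, 0.002495693767643833, -0.08902193670794574, 0.5400903434898339], [0.08900386271282627, -0.006601972878970927, -0.9960094007469517, 0.9491057856429053], [0.0, 0.0, 0.0, 1.0]]
wrist [[371.64829954431775, 0.0, 320.44468014528246], [0.0, 371.64829954431775, 236.62530300226672], [0.0, 0.0, 1.0]] [[0.4266915576892312, -0.904395143208827, -0.0019337882572205225, -0.5743179491231524], [-0.870156173218833, -0.4111185982556059, 0.2716794662419349, -0.03532390762823934], [-0.24650060609640395, -0.11424063685323159, -0.9623858519769887, 0.3794853569410638], [0.0, 0.0, 0.0, 1.0]]
```

View pics/scene0.png

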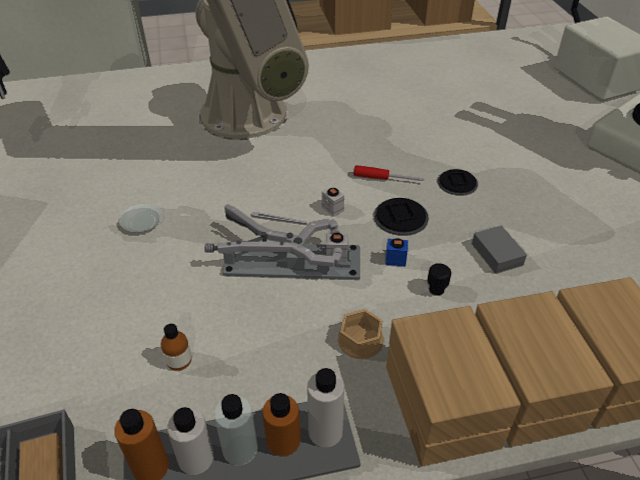

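View pics/top0.png

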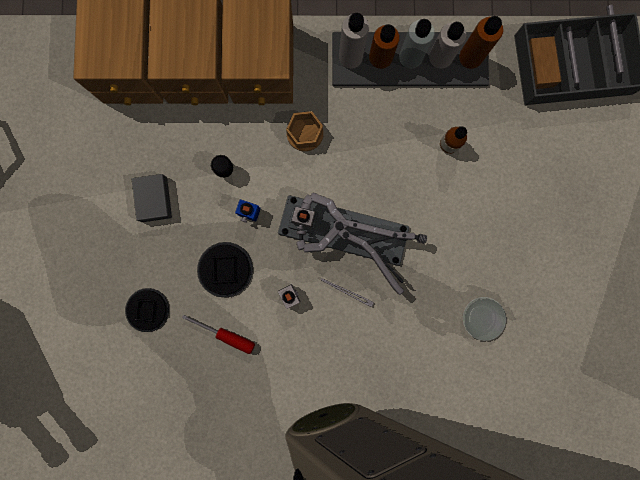

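View pics/wrist0.png

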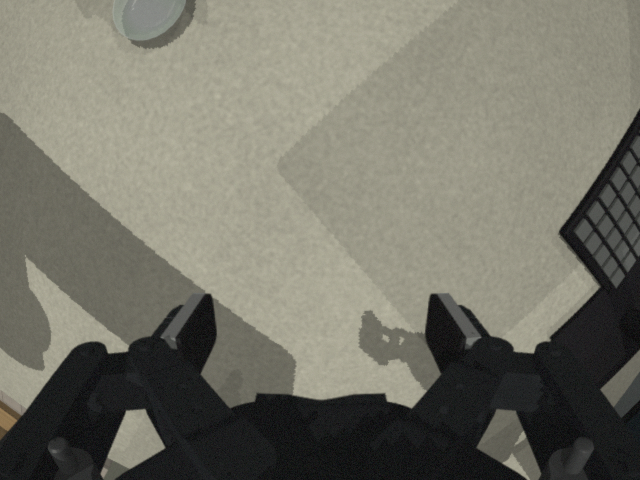

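The scene shows the pliers from about (205,245) to (360,270). In the top view, the things that could be mistaken for my targets are:
- **Holders:** grey in the jaws at (303,215), which I choose; blue at (247,210); spare grey at (289,296).
- **Inserts:** large at (225,270), about 55 px and so about 110 mm, which I choose; small at (147,310).

Next I'll check these in enlarged crops.

```bash
python3 - <<'E'
import cv2
t=cv2.imread("pics/top0.png"); s=cv2.imread("pics/scene0.png")
cv2.imwrite("pics/tc.png",cv2.resize(t[180:305,270:430],None,fx=5,fy=5,interpolation=cv2.INTER_CUBIC)[:600,:800])
cv2.imwrite("pics/ti.png",cv2.resize(t[230:310,180:280],None,fx=7,fy=7,interpolation=cv2.INTER_CUBIC))
cv2.imwrite("pics/sc.png",cv2.resize(s[180:290,200:440],None,fx=3.3,fy=3.3,interpolation=cv2.INTER_CUBIC))
E
```

```text
(no output)
```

View pics/tc.png

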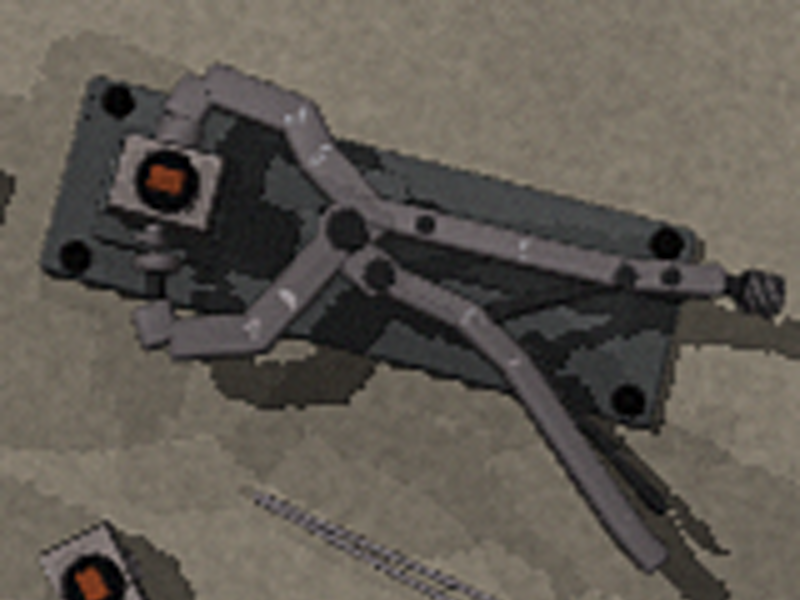

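View pics/ti.png

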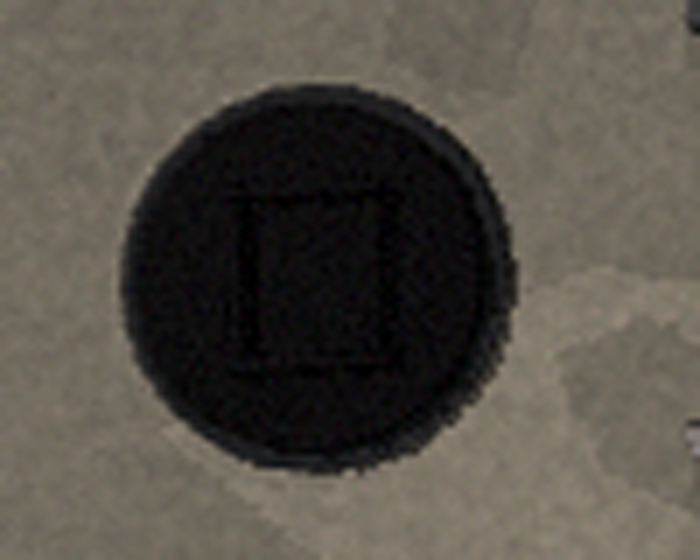

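View pics/sc.png

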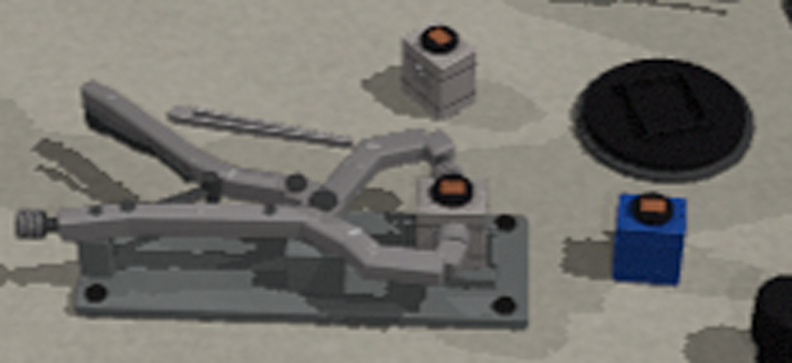

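The crops confirm the choices. In the first, the pivot is at (349,228), the stand bolts at (118,100), (75,257), (667,242) and (628,400), and the grey holder's disc at (167,180). In the second, the pocket centre is near (313,281).

```bash
cat > h.py <<'E'
import numpy as np,cv2
K={"top":np.array([[471.3877116881477,0,320.71347650656196],[0,471.3877116881477,235.6103585715289],[0,0,1]]),
"scene":np.array([[612.5355132789599,0,321.88928764120925],[0,612.5355132789599,237.2864083945516],[0,0,1]])}
W={"top":np.array([[-0.003073454865738163,-0.999975092423168,0.006353613811430029,0.07874917181243739],[-0.9960265389523439,0.002495693767643833,-0.08902193670794574,0.5400903434898339],[0.08900386271282627,-0.006601972878970927,-0.9960094007469517,0.9491057856429053],[0,0,0,1]]),
"scene":np.array([[0.2149363588514101,0.9766270758455189,-0.0013843298482074482,-0.206265914974696],[0.6748514372605359,-0.14954580854450608,-0.7226420889860755,-0.32007576646861735],[-0.7059588509758106,0.15438784237173836,-0.6912210173719493,1.5951232804020703],[0,0,0,1]])}
def onz(cam,uv,z,K_=None,W_=None,fish=False):
    k=K[cam] if K_ is None else K_; w=W[cam] if W_ is None else W_
    d=np.linalg.inv(k)@[uv[0],uv[1],1]
    if fish:
        r=np.hypot(d[0],d[1]); d=np.array([d[0]/r*np.sin(r),d[1]/r*np.sin(r),np.cos(r)])
    R=w[:3,:3]; c=-R.T@w[:3,3]; d=R.T@d
    return c+d*(z-c[2])/d[2]
def proj(cam,p,K_=None,W_=None,fish=False):
    k=K[cam] if K_ is None else K_; w=W[cam] if W_ is None else W_
    p=(w@np.append(p,1))[:3]
    if fish:
        r=np.hypot(p[0],p[1]); t=np.arctan2(r,p[2]); return np.array([k[0,0]*p[0]/r*t+k[0,2],k[1,1]*p[1]/r*t+k[1,2]])
    q=k@p; return q[:2]/q[2]
E
python3 - <<'E'
from h import *
c=lambda u,v:(270+u/5-.4,180+v/5-.4)
P={k:onz("top",c(*uv),z) for k,uv,z in [("piv",(349,228),.064),("b1",(118,100),.014),("b2",(75,257),.014),("b3",(667,242),.014),("b4",(628,400),.014),("disc",(167,180),.073),("knob",(740,290),.052),("fixdot",(627,275),.063),("mvend",(652,570),.061)]}
for k,v in P.items(): print(k,v.round(4))
ax=(P["b3"]-P["b1"]+P["b4"]-P["b2"])[:2]; print(np.linalg.norm(ax)/2, np.arctan2(ax[1],ax[0])); 
ax/=np.linalg.norm(ax); ay=np.array([-ax[1],ax[0]])
print("width",(P["b1"]-P["b2"])[:2]@ay)
o=P["piv"][:2]
for k,v in P.items(): print(k,((v[:2]-o)@ax).round(4),((v[:2]-o)@ay).round(4))
ci=(180+313/7-.4,230+281/7-.4); print("pocket",onz("top",ci,.012))
# scene checks
s=lambda u,v:(200+u/3.3,180+v/3.3)
print("disc s",onz("scene",s(452,188),.073),"piv s",onz("scene",s(323,201),.064),"pocket s",onz("scene",s(668,108),.014))
for a,b,z in[((240,195),(380,185),.02)]: pass
E
```

```text
piv [0.5574 0.0404 0.064 ]
b1 [0.6172 0.1347 0.014 ]
b2 [0.551  0.1525 0.014 ]
b3 [ 0.5567 -0.0949  0.014 ]
b4 [ 0.4908 -0.0774  0.014 ]
disc [0.5755 0.1123 0.073 ]
knob [ 0.5333 -0.1169  0.052 ]
fixdot [ 0.5385 -0.0698  0.063 ]
mvend [ 0.4222 -0.078   0.061 ]
0.23752869766445567 -1.8277806312750402
width 0.06851888385751523
piv 0.0 0.0
b1 -0.1064 0.0339
b2 -0.1068 -0.0346
b3 0.131 0.0338
b4 0.1309 -0.0345
disc -0.0741 -0.0007
knob 0.1582 0.0167
fixdot 0.1114 0.0097
mvend 0.1488 -0.1007
pocket [0.47082506 0.27722936 0.012     ]
disc s [0.57672609 0.11349705 0.073     ] piv s [0.56208139 0.041015   0.064     ] pocket s [0.47467175 0.2809226  0.014     ]
```

```bash
cat >> h.py <<'E'
from scipy.spatial.transform import Rotation as Rn
YAW=-1.8278; AX=np.array([np.cos(YAW),np.sin(YAW),0]); AY=np.array([-AX[1],AX[0],0]); O=np.array([.5574,.0404,0])
def pl(x,y,z): return O+AX*x+AY*y+np.array([0,0,z])
def rel(bot,tgt,ydir=None,cmd=None):
    """shift (tool axes) and turn to reach tgt pos with tool x down and tool y along ydir"""
    s=bot.observe(); R=Rn.from_rotvec(s["ee_rot"]).as_matrix(); p=s["position"]
    print("p",p.round(4),"y",R[:,1].round(3),"x",R[:,0].round(4),"F",s["force"].round(2),"gap",round(s["finger_gap"],4),"t",round(s["clock"],2))
    d=R.T@(np.array(tgt)-p); print("shift",d.round(4))
    if ydir is not None:
        x=np.array([0,0,-1.]); y=np.array(ydir); T=np.column_stack([x,y,np.cross(x,y)])
        print("turn",Rn.from_matrix(R.T@T).as_rotvec().round(4))
E
python3 - <<'E'
from h import *; from bench import bot
for sg in (1,-1): rel(bot,pl(.082,-.010,.20),AY*sg)
E
```

```text
p [ 0.2457 -0.5194  0.2306] y [ 0.428 -0.904 -0.001] x [-4.0e-04  1.3e-03 -1.0e+00] F [-0.14 -0.08  0.44] gap 0.085 t 0.15
shift [ 0.0311 -0.3164 -0.4607]
turn [-8.72e-01 -8.00e-04  1.20e-03]
p [ 0.2457 -0.5194  0.2306] y [ 0.428 -0.904 -0.001] x [-4.0e-04  1.3e-03 -1.0e+00] F [-0.14 -0.08  0.44] gap 0.085 t 0.15
shift [ 0.0311 -0.3164 -0.4607]
turn [2.2696e+00 1.5000e-03 1.0000e-03]
```

>>> {"api": "servo_tool", "payload": {
  "series": [
    {"x": 0.001, "y": -0.02, "z": -0.03, "wx": -0.06},
    {"x": 0.005, "y": -0.05, "z": -0.07, "wx": -0.15},
    {"x": 0.031, "y": -0.316, "z": -0.46, "wx": -0.872},
    {"x": 0.031, "y": -0.316, "z": -0.46, "wx": -0.872},
    {"x": 0.031, "y": -0.316, "z": -0.46, "wx": -0.872},
    {"x": 0.031, "y": -0.316, "z": -0.46, "wx": -0.872},
    {"x": 0.031, "y": -0.316, "z": -0.46, "wx": -0.872},
    {"x": 0.031, "y": -0.316, "z": -0.46, "wx": -0.872},
    {"x": 0.031, "y": -0.316, "z": -0.46, "wx": -0.872},
    {"x": 0.031, "y": -0.316, "z": -0.46, "wx": -0.872},
    {"x": 0.031, "y": -0.316, "z": -0.46, "wx": -0.872},
    {"x": 0.031, "y": -0.316, "z": -0.46, "wx": -0.872},
    {"x": 0.031, "y": -0.316, "z": -0.46, "wx": -0.872},
    {"x": 0.031, "y": -0.316, "z": -0.46, "wx": -0.872},
    {"x": 0.031, "y": -0.316, "z": -0.46, "wx": -0.872},
    {"x": 0.031, "y": -0.316, "z": -0.46, "wx": -0.872},
    {"x": 0.031, "y": -0.316, "z": -0.46, "wx": -0.872},
    {"x": 0.031, "y": -0.316, "z": -0.46, "wx": -0.872}
  ]
}}

```text
validation failed for argument at $.se...
```

```bash
cat > snap.py <<'E'
import sys,cv2,pickle; from bench import bot
n,name=sys.argv[1:3]; s=bot.snapshot(n); pickle.dump(s,open(f"pics/{name}.pkl","wb")); cv2.imwrite(f"pics/{name}.png",s["image"][:,:,::-1])
E
python3 snap.py wrist w1; python3 - <<'E'
from h import *; from bench import bot
rel(bot,pl(.082,-.010,.20),AY)
E
```

```text
p [ 0.2458 -0.5195  0.2307] y [ 0.428 -0.904 -0.001] x [-3.0e-04  1.1e-03 -1.0e+00] F [-0.3   0.32  0.68] gap 0.0855 t 0.2
shift [ 0.0312 -0.3165 -0.4607]
turn [-8.72e-01 -7.00e-04  1.00e-03]
```

View pics/w1.png

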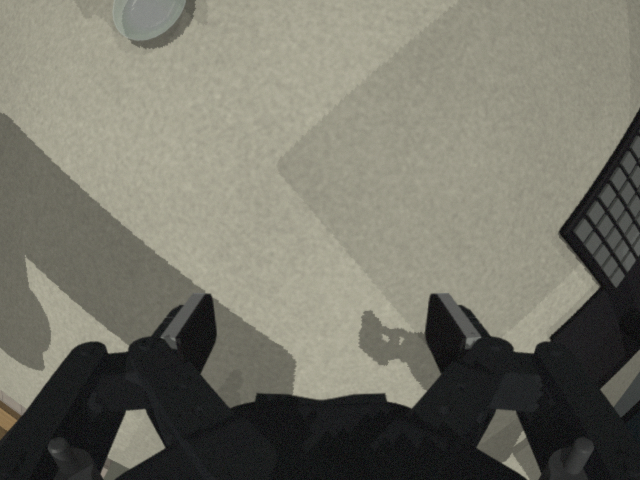

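The move call was refused, so the arm hasn't moved. I'll try one short row with all six fields to see what it accepts.

>>> {"api": "servo_tool", "payload": {
  "series": [
    {"x": 0.001, "y": -0.02, "z": -0.03, "wx": -0.06, "wy": 0, "wz": 0}
  ]
}}

```text
clock: 0.28
position: [0.2626, -0.493, 0.2295]
ee_rot: [1.941, 0.491, -1.944]
force: [0.7, 0.3, 0.4]
finger_gap: 0.0855
```

```bash
python3 - <<'E'
from h import *; from bench import bot
rel(bot,pl(.082,-.010,.20),AY)
E
```

```text
p [ 0.2626 -0.493   0.2295] y [ 0.477 -0.879  0.002] x [-8.0e-04 -2.7e-03 -1.0e+00] F [0.75 0.28 0.44] gap 0.0855 t 0.28
shift [ 0.028  -0.2754 -0.4501]
turn [-0.8166  0.0028 -0.0011]
```

>>> {"api": "servo_tool", "payload": {
  "series": [
    {"x": 0.028, "y": -0.275, "z": -0.45, "wx": -0.815, "wy": 0, "wz": 0},
    {"x": 0.028, "y": -0.275, "z": -0.45, "wx": -0.815, "wy": 0, "wz": 0},
    {"x": 0.028, "y": -0.275, "z": -0.45, "wx": -0.815, "wy": 0, "wz": 0},
    {"x": 0.028, "y": -0.275, "z": -0.45, "wx": -0.815, "wy": 0, "wz": 0},
    {"x": 0.028, "y": -0.275, "z": -0.45, "wx": -0.815, "wy": 0, "wz": 0},
    {"x": 0.028, "y": -0.275, "z": -0.45, "wx": -0.815, "wy": 0, "wz": 0},
    {"x": 0.028, "y": -0.275, "z": -0.45, "wx": -0.815, "wy": 0, "wz": 0},
    {"x": 0.028, "y": -0.275, "z": -0.45, "wx": -0.815, "wy": 0, "wz": 0},
    {"x": 0.028, "y": -0.275, "z": -0.45, "wx": -0.815, "wy": 0, "wz": 0},
    {"x": 0.028, "y": -0.275, "z": -0.45, "wx": -0.815, "wy": 0, "wz": 0},
    {"x": 0.028, "y": -0.275, "z": -0.45, "wx": -0.815, "wy": 0, "wz": 0},
    {"x": 0.028, "y": -0.275, "z": -0.45, "wx": -0.815, "wy": 0, "wz": 0},
    {"x": 0.028, "y": -0.275, "z": -0.45, "wx": -0.815, "wy": 0, "wz": 0},
    {"x": 0.028, "y": -0.275, "z": -0.45, "wx": -0.815, "wy": 0, "wz": 0}
  ]
}}

```text
clock: 1.45
position: [0.5285, -0.0269, 0.2017]
ee_rot: [1.391, 1.082, -1.389]
force: [-0.2, 0.0, -0.2]
finger_gap: 0.0852
```

```bash

python3 snap.py wrist w2; python3 - <<'E'
from h import *; from bench import bot
rel(bot,pl(.082,-.010,.20),AY)
E
```

```text
p [ 0.5273 -0.0288  0.2017] y [ 0.969 -0.247 -0.001] x [-7.e-04  2.e-04 -1.e+00] F [ 0.25  0.43 -0.62] gap 0.0856 t 1.5
shift [0.0017 0.0014 0.0074]
turn [ 0.0078 -0.      0.0007]
```

View pics/w2.png

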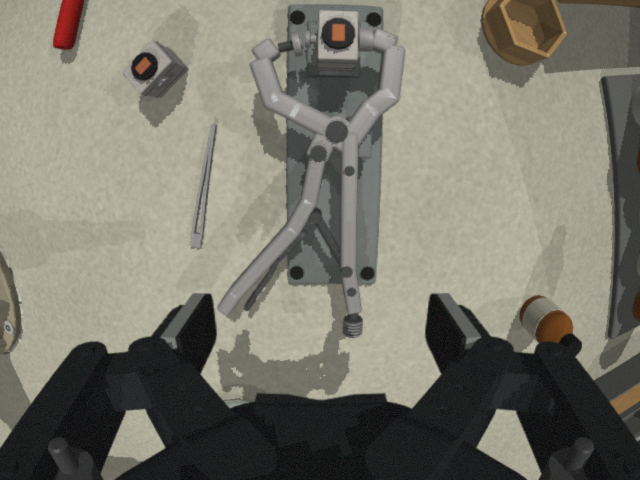

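The wrist view shows the pliers from above: pivot (337,131), fixed handle running down to its knob at (353,325), moving-handle end at (228,306), and the holder at (338,35). I'll enlarge this to measure the edges.

```bash
python3 - <<'E'
import cv2
t=cv2.imread("pics/w2.png")
cv2.imwrite("pics/w2c.png",cv2.resize(t[110:340,210:400],None,fx=3.2,fy=2.6,interpolation=cv2.INTER_CUBIC)[:600])
from h import *; import pickle
s=pickle.load(open("pics/w2.pkl","rb"))
f=lambda u,v,z:onz("",(u,v),z,s["K"],s["world_to_cam"],True)
# where cam projects local grid points
for x in (0,.082,.152):
  print(x,[proj("",pl(x,y,.061),s["K"],s["world_to_cam"],True).round(1).tolist() for y in (-.05,0,.02)])
for n,u,v,z in (("piv",337,131,.064),("b1",374,19,.014),("b2",297,18,.014),("b3",368,273,.014),("b4",296,273,.014),("disc",338,35,.073)):
  w=f(u,v,z); d=w-O; print(n,w.round(4),(d@AX).round(4),(d@AY).round(4))
E
```

```text
0 [[269.9, 129.6], [335.9, 129.6], [362.3, 130.2]]
0.082 [[271.5, 233.9], [334.4, 234.4], [359.5, 234.6]]
0.152 [[274.4, 312.6], [332.7, 313.3], [356.0, 313.3]]
piv [0.5578 0.0391 0.064 ] 0.0011 0.0007
b1 [0.6178 0.1323 0.014 ] -0.1043 0.0351
b2 [0.5515 0.149  0.014 ] -0.1036 -0.0333
b3 [ 0.5574 -0.0971  0.014 ] 0.133 0.035
b4 [ 0.4906 -0.08    0.014 ] 0.1334 -0.034
disc [0.5759 0.1089 0.073 ] -0.0709 0.0004
```

View pics/w2c.png

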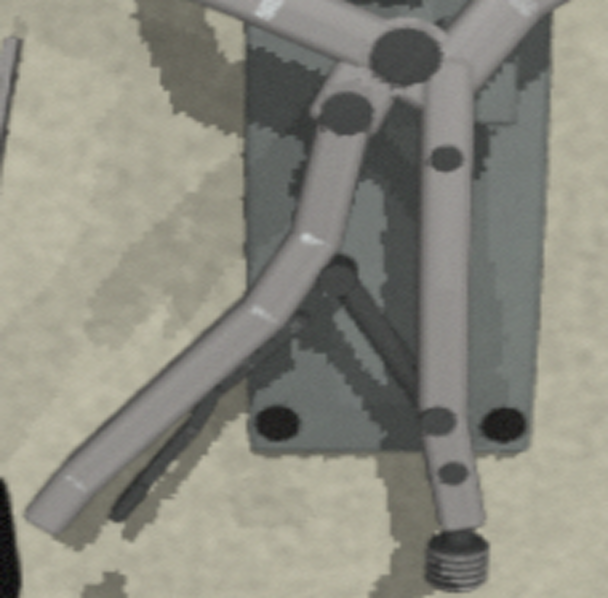

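```bash
python3 - <<'E'
from h import *; from bench import bot
rel(bot,pl(.0835,-.0175,.028),AY)
E
```

```text
p [ 0.5273 -0.0288  0.2017] y [ 0.969 -0.247 -0.001] x [-7.e-04  2.e-04 -1.e+00] F [ 0.25  0.43 -0.62] gap 0.0856 t 1.5
shift [ 0.1737 -0.006   0.0089]
turn [ 0.0078 -0.      0.0007]
```

>>> {"api": "servo_tool", "payload": {
  "series": [
    {"x": 0.03, "y": -0.006, "z": 0.009, "wx": 0.008, "wy": 0, "wz": 0},
    {"x": 0.06, "y": -0.006, "z": 0.009, "wx": 0.008, "wy": 0, "wz": 0},
    {"x": 0.09, "y": -0.006, "z": 0.009, "wx": 0.008, "wy": 0, "wz": 0},
    {"x": 0.1, "y": -0.006, "z": 0.009, "wx": 0.008, "wy": 0, "wz": 0},
    {"x": 0.1, "y": -0.006, "z": 0.009, "wx": 0.008, "wy": 0, "wz": 0}
  ],
  "jaw": 1,
  "squeeze": 20
}}

```text
clock: 1.92
position: [0.5158, -0.0388, 0.0997]
ee_rot: [1.398, 1.078, -1.405]
force: [-0.6, -0.5, -1.1]
finger_gap: 0.0856
```

```bash

python3 snap.py wrist w3; python3 - <<'E'
from h import *; from bench import bot
rel(bot,pl(.0835,-.0175,.028),AY)
E
```

```text
p [ 0.5174 -0.0391  0.1017] y [ 0.966 -0.26  -0.003] x [-2.8e-03  4.0e-04 -1.0e+00] F [ 0.32 -0.49  0.75] gap 0.085 t 1.97
shift [ 0.0737  0.0012 -0.0035]
turn [-0.0061  0.0003  0.0028]
```

View pics/w3.png

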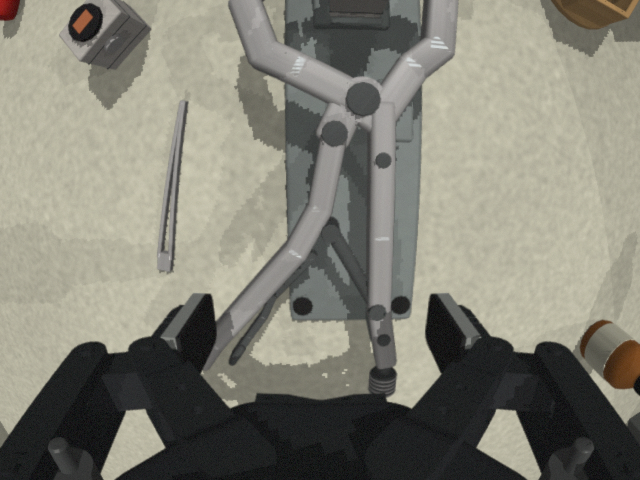

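The wrist view at 0.10 m has the pivot at (363,98) and both handles well between the open fingers. I'll recheck the spots before going down.

```bash
python3 - <<'E'
import cv2,pickle
t=cv2.imread("pics/w3.png")
cv2.imwrite("pics/w3c.png",cv2.resize(t[180:380,200:420],None,fx=3,fy=3,interpolation=cv2.INTER_CUBIC))
from h import *
s=pickle.load(open("pics/w3.pkl","rb"))
w=onz("",(363,98),.064,s["K"],s["world_to_cam"],True)-O; print(w@AX,w@AY)
for x in (.07,.0835,.095):
  print(x,[((proj("",pl(x,y,.061),s["K"],s["world_to_cam"],True)-[200,180])*3).round(0).tolist() for y in (-.05,-.04,0,.02)])
E
```

```text
0.0011531026902216897 0.0003512952418192517
0.07 [[188.0, 170.0], [246.0, 169.0], [481.0, 168.0], [596.0, 168.0]]
0.0835 [[192.0, 244.0], [249.0, 244.0], [479.0, 243.0], [592.0, 242.0]]
0.095 [[196.0, 305.0], [251.0, 305.0], [477.0, 304.0], [588.0, 303.0]]
```

View pics/w3c.png

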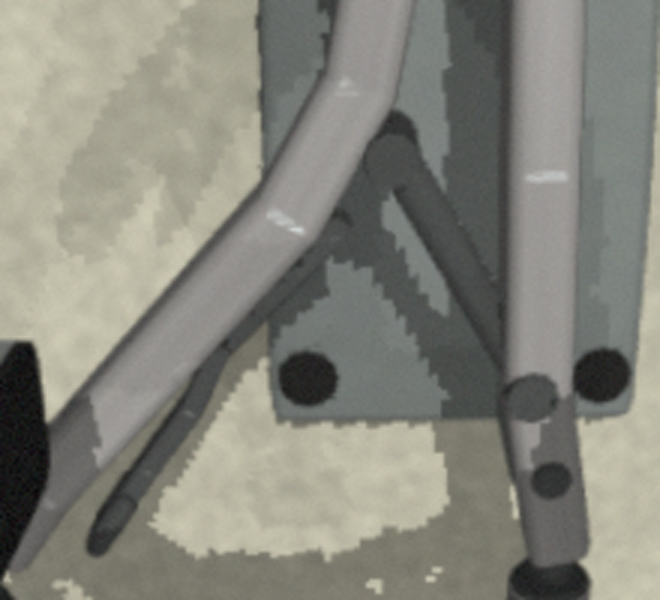

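>>> {"api": "servo_tool", "payload": {
  "series": [
    {"x": 0.02, "y": 0.0, "z": -0.003, "wx": -0.004, "wy": 0, "wz": 0},
    {"x": 0.04, "y": 0.0, "z": -0.003, "wx": -0.004, "wy": 0, "wz": 0},
    {"x": 0.055, "y": 0.0, "z": -0.003, "wx": -0.004, "wy": 0, "wz": 0},
    {"x": 0.065, "y": 0.0, "z": -0.003, "wx": -0.004, "wy": 0, "wz": 0},
    {"x": 0.073, "y": 0.0, "z": -0.003, "wx": -0.004, "wy": 0, "wz": 0},
    {"x": 0.073, "y": 0.0, "z": -0.003, "wx": -0.004, "wy": 0, "wz": 0},
    {"x": 0.073, "y": 0.0, "z": -0.003, "wx": -0.004, "wy": 0, "wz": 0}
  ]
}}

```text
clock: 2.55
position: [0.52, -0.036, 0.0301]
ee_rot: [1.397, 1.075, -1.396]
force: [0.2, 0.9, 0.4]
finger_gap: 0.0856
```

```bash

python3 snap.py scene s3; python3 snap.py wrist w4; python3 - <<'E'
from h import *; from bench import bot
rel(bot,pl(.0835,-.0175,.028),AY)
import cv2
t=cv2.imread("pics/s3.png")
cv2.imwrite("pics/s3c.png",cv2.resize(t[150:300,180:400],None,fx=3.5,fy=3.5,interpolation=cv2.INTER_CUBIC))
E
```

```text
p [ 0.5204 -0.036   0.0304] y [ 0.967 -0.255  0.002] x [ 1.9e-03 -5.0e-04 -1.0e+00] F [ 0.83 -0.52  0.84] gap 0.085 t 2.65
shift [ 0.0024 -0.0011  0.0002]
turn [-0.001  0.    -0.002]
```

View pics/s3c.png

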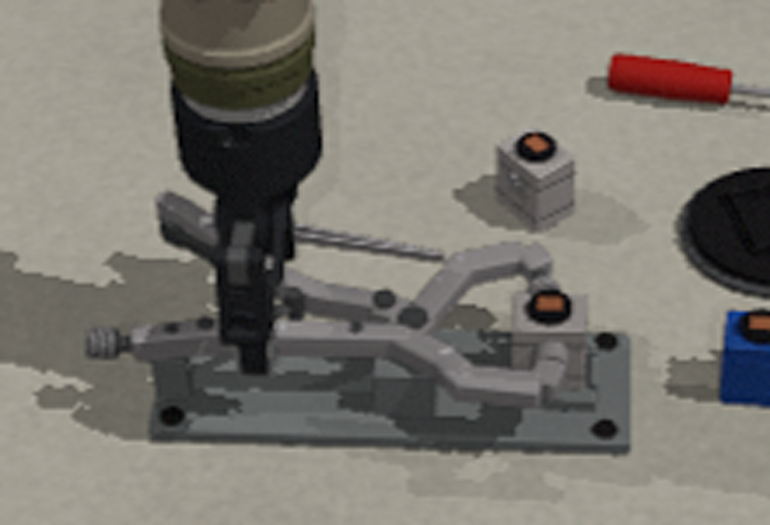

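View pics/w4.png

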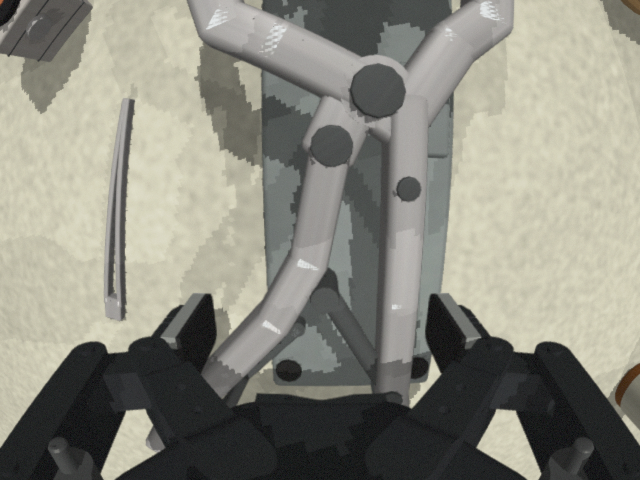

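>>> {"api": "servo_tool", "payload": {
  "series": [
    {"x": 0.001, "y": -0.0025, "z": 0, "wx": 0, "wy": 0, "wz": 0},
    {"x": 0.001, "y": -0.0025, "z": 0, "wx": 0, "wy": 0, "wz": 0},
    {"x": 0.001, "y": -0.0025, "z": 0, "wx": 0, "wy": 0, "wz": 0},
    {"x": 0.001, "y": -0.0025, "z": 0, "wx": 0, "wy": 0, "wz": 0}
  ],
  "jaw": 0.87,
  "squeeze": 20
}}

```text
clock: 2.98
position: [0.5179, -0.0352, 0.029]
ee_rot: [1.397, 1.074, -1.395]
force: [1.9, -0.1, 1.5]
finger_gap: 0.0742
```

```bash
python3 - <<'E'
from h import *; from bench import bot
rel(bot,pl(.0835,-.0189,.028),AY)
E
```

```text
p [ 0.5179 -0.0352  0.029 ] y [ 0.967 -0.255  0.002] x [ 2.e-03 -5.e-04 -1.e+00] F [ 1.86 -0.1   1.51] gap 0.0742 t 2.98
shift [0.001  0.0001 0.0003]
turn [-0.0009 -0.     -0.0021]
```

>>> {"api": "servo_tool", "payload": {
  "series": [
    {"x": 0.0, "y": 0.001, "z": 0, "wx": 0, "wy": 0, "wz": 0},
    {"x": 0.0, "y": 0.0025, "z": 0, "wx": 0, "wy": 0, "wz": 0},
    {"x": 0.0, "y": 0.0025, "z": 0, "wx": 0, "wy": 0, "wz": 0}
  ],
  "jaw": 0.825
}}

```text
clock: 3.23
position: [0.5197, -0.0355, 0.0289]
ee_rot: [1.397, 1.076, -1.396]
force: [-0.1, 2.3, 5.9]
finger_gap: 0.0705
```

```bash
cat > st.py <<'E'
from h import *; from bench import bot
s=bot.observe(); d=s["position"]-O; R=Rn.from_rotvec(s["ee_rot"]).as_matrix()
c=d@AY; g=s["finger_gap"]
print("t %.2f x %.4f c %.4f z %.4f gap %.4f fixpad %.4f movpad %.4f Fx %.2f Fy %.2f Fz %.2f"%(s["clock"],d@AX,c,s["position"][2],g,c+g/2,c-g/2,s["force"]@AX,s["force"]@AY,s["force"][2]), "M",s["moment"].round(2))
E
python3 st.py
```

```text
t 3.23 x 0.0830 c -0.0172 z 0.0289 gap 0.0705 fixpad 0.0180 movpad -0.0524 Fx -2.23 Fy -0.67 Fz 5.89 M [ 0.22 -0.02 -0.09]
```

>>> {"api": "servo_tool", "payload": {
  "series": [
    {"x": -0.0005, "y": 0.001, "z": 0, "wx": 0, "wy": 0, "wz": 0},
    {"x": -0.001, "y": 0.002, "z": 0, "wx": 0, "wy": 0, "wz": 0},
    {"x": -0.001, "y": 0.002, "z": 0, "wx": 0, "wy": 0, "wz": 0},
    {"x": -0.001, "y": 0.002, "z": 0, "wx": 0, "wy": 0, "wz": 0}
  ],
  "jaw": 0.785
}}

```text
clock: 3.57
position: [0.5212, -0.0358, 0.0297]
ee_rot: [1.397, 1.077, -1.396]
force: [-1.8, 2.4, 6.5]
finger_gap: 0.0671
```

```bash
python3 st.py
```

```text
t 3.57 x 0.0829 c -0.0157 z 0.0297 gap 0.0671 fixpad 0.0179 movpad -0.0492 Fx -1.86 Fy -2.31 Fz 6.45 M [ 0.26  0.14 -0.01]
```

>>> {"api": "servo_tool", "payload": {
  "series": [
    {"x": -0.001, "y": 0.0005, "z": 0, "wx": 0, "wy": 0, "wz": 0},
    {"x": -0.0015, "y": 0.001, "z": 0, "wx": 0, "wy": 0, "wz": 0},
    {"x": -0.0015, "y": 0.001, "z": 0, "wx": 0, "wy": 0, "wz": 0},
    {"x": -0.0015, "y": 0.001, "z": 0, "wx": 0, "wy": 0, "wz": 0}
  ],
  "jaw": 0.745
}}

```text
clock: 3.9
position: [0.5227, -0.0363, 0.0307]
ee_rot: [1.397, 1.076, -1.396]
force: [3.7, 1.9, -1.5]
finger_gap: 0.064
```

```bash
python3 st.py; python3 snap.py wrist w5
```

```text
t 3.90 x 0.0830 c -0.0140 z 0.0307 gap 0.0640 fixpad 0.0180 movpad -0.0460 Fx -2.73 Fy 3.06 Fz -1.53 M [ 0.36 -0.69  0.1 ]
```

View pics/w5.png

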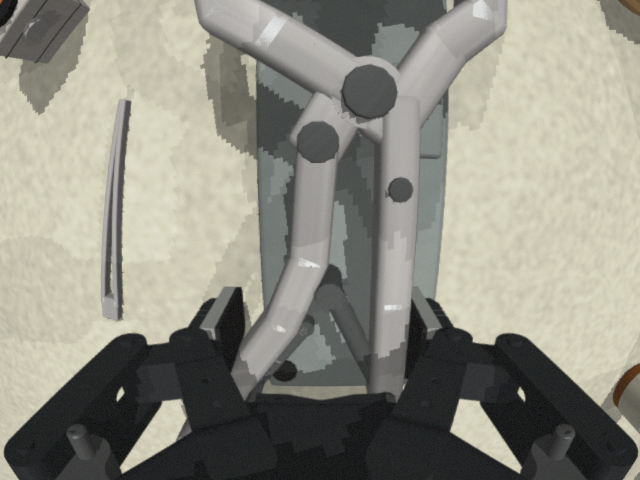

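The wrist view shows both pads on the handles, at (243,320) and (415,320). The side force on the tool is 3 N or less.

>>> {"api": "servo_tool", "payload": {
  "series": [
    {"x": 0, "y": 0.001, "z": 0, "wx": 0, "wy": 0, "wz": 0},
    {"x": -0.0005, "y": 0.002, "z": 0, "wx": 0, "wy": 0, "wz": 0},
    {"x": -0.0005, "y": 0.002, "z": 0, "wx": 0, "wy": 0, "wz": 0},
    {"x": -0.0005, "y": 0.002, "z": 0, "wx": 0, "wy": 0, "wz": 0}
  ],
  "jaw": 0.705
}}

```text
clock: 4.28
position: [0.5244, -0.0367, 0.0315]
ee_rot: [1.397, 1.076, -1.396]
force: [2.3, 2.8, 3.0]
finger_gap: 0.0603
```

```bash
python3 st.py
```

```text
t 4.28 x 0.0830 c -0.0123 z 0.0315 gap 0.0603 fixpad 0.0179 movpad -0.0424 Fx -3.30 Fy 1.54 Fz 3.02 M [ 0.6  -0.69  0.11]
```

>>> {"api": "servo_tool", "payload": {
  "series": [
    {"x": 0, "y": 0.001, "z": 0, "wx": 0, "wy": 0, "wz": 0},
    {"x": -0.0008, "y": 0.0018, "z": 0, "wx": 0, "wy": 0, "wz": 0},
    {"x": -0.0008, "y": 0.0018, "z": 0, "wx": 0, "wy": 0, "wz": 0},
    {"x": -0.0008, "y": 0.0018, "z": 0, "wx": 0, "wy": 0, "wz": 0}
  ],
  "jaw": 0.665
}}

```text
clock: 4.62
position: [0.526, -0.0372, 0.0322]
ee_rot: [1.397, 1.076, -1.396]
force: [2.2, 4.3, 3.9]
finger_gap: 0.057
```

```bash
python3 st.py
```

```text
t 4.62 x 0.0830 c -0.0106 z 0.0322 gap 0.0570 fixpad 0.0179 movpad -0.0391 Fx -4.74 Fy 1.06 Fz 3.87 M [ 0.7  -0.67  0.08]
```

>>> {"api": "servo_tool", "payload": {
  "series": [
    {"x": 0, "y": 0.001, "z": -0.0003, "wx": 0, "wy": 0, "wz": 0},
    {"x": -0.0008, "y": 0.0018, "z": -0.0005, "wx": 0, "wy": 0, "wz": 0},
    {"x": -0.0008, "y": 0.0018, "z": -0.0005, "wx": 0, "wy": 0, "wz": 0},
    {"x": -0.0008, "y": 0.0018, "z": -0.0005, "wx": 0, "wy": 0, "wz": 0}
  ],
  "jaw": 0.625
}}

```text
clock: 4.95
position: [0.5277, -0.0377, 0.0329]
ee_rot: [1.396, 1.075, -1.397]
force: [2.3, 1.9, 2.4]
finger_gap: 0.0533
```

```bash
python3 st.py; python3 snap.py wrist w6
```

```text
t 4.95 x 0.0831 c -0.0088 z 0.0329 gap 0.0533 fixpad 0.0178 movpad -0.0355 Fx -2.42 Fy 1.72 Fz 2.45 M [ 0.14 -0.61  0.12]
```

View pics/w6.png

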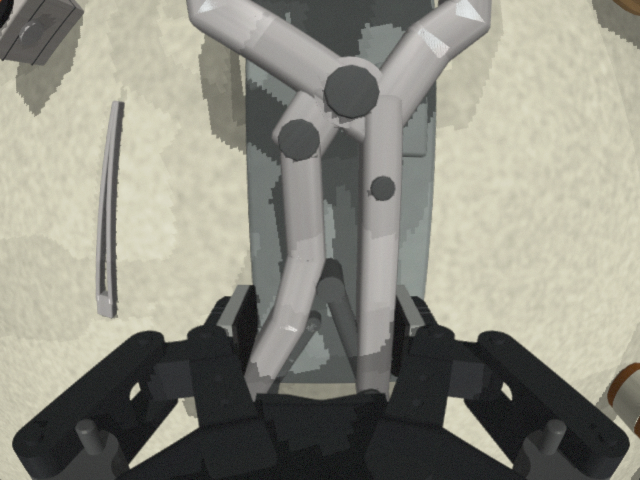

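The handles keep closing: the moving-handle joint is now at (299,139), and the stand looks unmoved.

>>> {"api": "servo_tool", "payload": {
  "series": [
    {"x": 0, "y": 0.001, "z": -0.0003, "wx": 0, "wy": 0, "wz": 0},
    {"x": -0.0008, "y": 0.0018, "z": -0.0003, "wx": 0, "wy": 0, "wz": 0},
    {"x": -0.0008, "y": 0.0018, "z": -0.0003, "wx": 0, "wy": 0, "wz": 0},
    {"x": -0.0008, "y": 0.0018, "z": -0.0003, "wx": 0, "wy": 0, "wz": 0}
  ],
  "jaw": 0.585
}}

```text
clock: 5.33
position: [0.5295, -0.0381, 0.0334]
ee_rot: [1.396, 1.075, -1.398]
force: [2.7, -2.9, -0.6]
finger_gap: 0.0501
```

```bash
python3 st.py
```

```text
t 5.33 x 0.0830 c -0.0070 z 0.0334 gap 0.0501 fixpad 0.0180 movpad -0.0321 Fx 2.10 Fy 3.36 Fz -0.57 M [-0.42 -0.64  0.03]
```

>>> {"api": "servo_tool", "payload": {
  "series": [
    {"x": 0, "y": 0.0006, "z": 0, "wx": 0, "wy": 0, "wz": 0},
    {"x": -0.0003, "y": 0.0012, "z": 0, "wx": 0, "wy": 0, "wz": 0},
    {"x": -0.0003, "y": 0.0012, "z": 0, "wx": 0, "wy": 0, "wz": 0}
  ],
  "jaw": 0.565
}}

```text
clock: 5.58
position: [0.5304, -0.0382, 0.0337]
ee_rot: [1.396, 1.076, -1.398]
force: [2.2, -3.1, -0.2]
finger_gap: 0.0485
```

```bash
python3 st.py
```

```text
t 5.58 x 0.0829 c -0.0061 z 0.0337 gap 0.0485 fixpad 0.0181 movpad -0.0303 Fx 2.40 Fy 2.93 Fz -0.18 M [-0.6  -0.43 -0.04]
```

>>> {"api": "servo_tool", "payload": {
  "series": [
    {"x": 0, "y": 0.0006, "z": 0, "wx": 0, "wy": 0, "wz": 0},
    {"x": -0.0003, "y": 0.001, "z": 0.0002, "wx": 0, "wy": 0, "wz": 0},
    {"x": -0.0003, "y": 0.001, "z": 0.0002, "wx": 0, "wy": 0, "wz": 0}
  ],
  "jaw": 0.545
}}

```text
clock: 5.83
position: [0.5313, -0.0382, 0.034]
ee_rot: [1.396, 1.077, -1.397]
force: [2.4, -1.7, -0.2]
finger_gap: 0.0465
```

```bash
python3 st.py; python3 snap.py wrist w7
```

```text
t 5.83 x 0.0826 c -0.0053 z 0.0340 gap 0.0465 fixpad 0.0180 movpad -0.0285 Fx 1.03 Fy 2.74 Fz -0.24 M [-0.31 -0.4  -0.02]
```

View pics/w7.png

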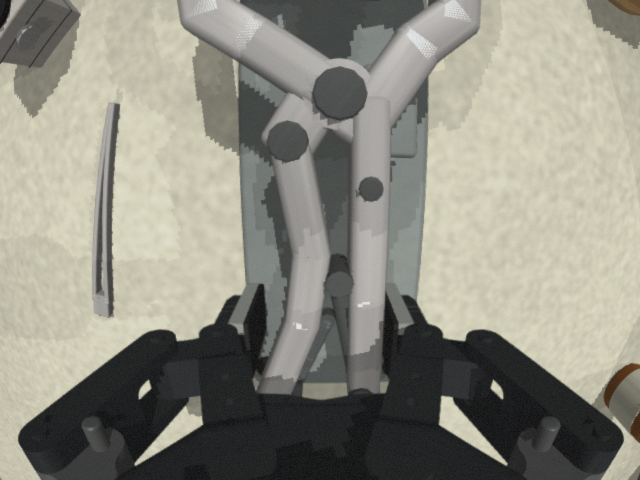

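>>> {"api": "servo_tool", "payload": {
  "series": [
    {"x": 0, "y": 0.0006, "z": 0, "wx": 0, "wy": 0, "wz": 0},
    {"x": -0.0003, "y": 0.001, "z": 0.0002, "wx": 0, "wy": 0, "wz": 0},
    {"x": -0.0003, "y": 0.001, "z": 0.0002, "wx": 0, "wy": 0, "wz": 0}
  ],
  "jaw": 0.525
}}

```text
clock: 6.13
position: [0.5322, -0.0383, 0.0344]
ee_rot: [1.397, 1.077, -1.397]
force: [1.2, 0.0, -0.9]
finger_gap: 0.045
```

```bash
python3 st.py
```

```text
t 6.13 x 0.0826 c -0.0044 z 0.0344 gap 0.0450 fixpad 0.0181 movpad -0.0269 Fx -0.33 Fy 1.17 Fz -0.94 M [-0.02 -0.34  0.08]
```

>>> {"api": "servo_tool", "payload": {
  "series": [
    {"x": 0, "y": 0.0006, "z": 0, "wx": 0, "wy": 0, "wz": 0},
    {"x": -0.0003, "y": 0.001, "z": 0, "wx": 0, "wy": 0, "wz": 0},
    {"x": -0.0003, "y": 0.001, "z": 0, "wx": 0, "wy": 0, "wz": 0}
  ],
  "jaw": 0.505
}}

```text
clock: 6.38
position: [0.533, -0.0387, 0.0347]
ee_rot: [1.396, 1.077, -1.397]
force: [0.2, 0.5, -0.3]
finger_gap: 0.043
```

```bash
python3 st.py; python3 snap.py wrist w8
```

```text
t 6.38 x 0.0827 c -0.0035 z 0.0347 gap 0.0430 fixpad 0.0180 movpad -0.0250 Fx -0.58 Fy 0.08 Fz -0.27 M [ 0.1  -0.09 -0.05]
```

View pics/w8.png

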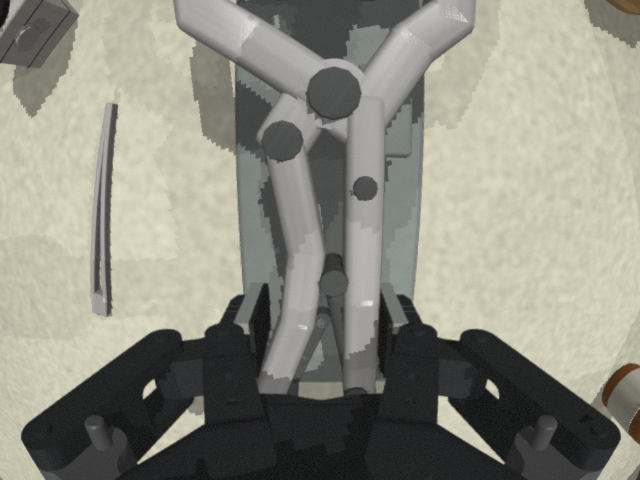

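>>> {"api": "servo_tool", "payload": {
  "series": [
    {"x": 0, "y": 0.0004, "z": 0, "wx": 0, "wy": 0, "wz": 0},
    {"x": -0.0003, "y": 0.0006, "z": 0, "wx": 0, "wy": 0, "wz": 0},
    {"x": -0.0003, "y": 0.0006, "z": 0, "wx": 0, "wy": 0, "wz": 0}
  ],
  "jaw": 0.492
}}

```text
clock: 6.68
position: [0.5335, -0.039, 0.0348]
ee_rot: [1.396, 1.077, -1.398]
force: [-0.7, -0.0, -0.3]
finger_gap: 0.042
```

```bash
python3 st.py; python3 snap.py wrist w9; python3 - <<'E'
import cv2,numpy as np
a=cv2.imread("pics/w8.png");b=cv2.imread("pics/w9.png")
cv2.imwrite("pics/w89.png",np.hstack([cv2.resize(x[70:400,230:430],None,fx=1.9,fy=1.8) for x in(a,b)]))
E
```

```text
t 6.68 x 0.0829 c -0.0030 z 0.0348 gap 0.0420 fixpad 0.0180 movpad -0.0240 Fx 0.21 Fy -0.71 Fz -0.29 M [0.09 0.07 0.02]
```

View pics/w89.png

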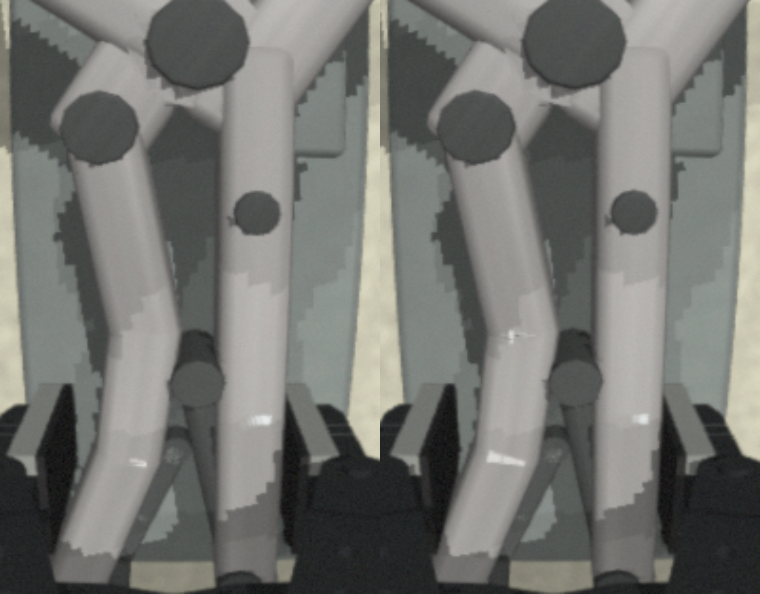

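All forces have dropped to zero. I'll open slightly and check that the handle stays locked.

>>> {"api": "servo_tool", "payload": {
  "series": [
    {"x": 0, "y": -0.001, "z": 0, "wx": 0, "wy": 0, "wz": 0},
    {"x": 0, "y": -0.001, "z": 0, "wx": 0, "wy": 0, "wz": 0},
    {"x": 0, "y": -0.001, "z": 0, "wx": 0, "wy": 0, "wz": 0},
    {"x": 0, "y": -0.001, "z": 0, "wx": 0, "wy": 0, "wz": 0}
  ],
  "jaw": 0.59
}}

```text
clock: 7.07
position: [0.5333, -0.039, 0.0353]
ee_rot: [1.397, 1.076, -1.397]
force: [-0.1, 0.1, 0.4]
finger_gap: 0.0507
```

```bash
python3 st.py; python3 snap.py wrist w10; python3 - <<'E'
import cv2,numpy as np
a=cv2.imread("pics/w9.png");b=cv2.imread("pics/w10.png")
cv2.imwrite("pics/w910.png",np.hstack([cv2.resize(x[70:400,230:430],None,fx=1.9,fy=1.8) for x in(a,b)]))
E
```

```text
t 7.07 x 0.0829 c -0.0031 z 0.0353 gap 0.0507 fixpad 0.0222 movpad -0.0284 Fx -0.06 Fy -0.12 Fz 0.41 M [ 0.    0.01 -0.04]
```

View pics/w910.png

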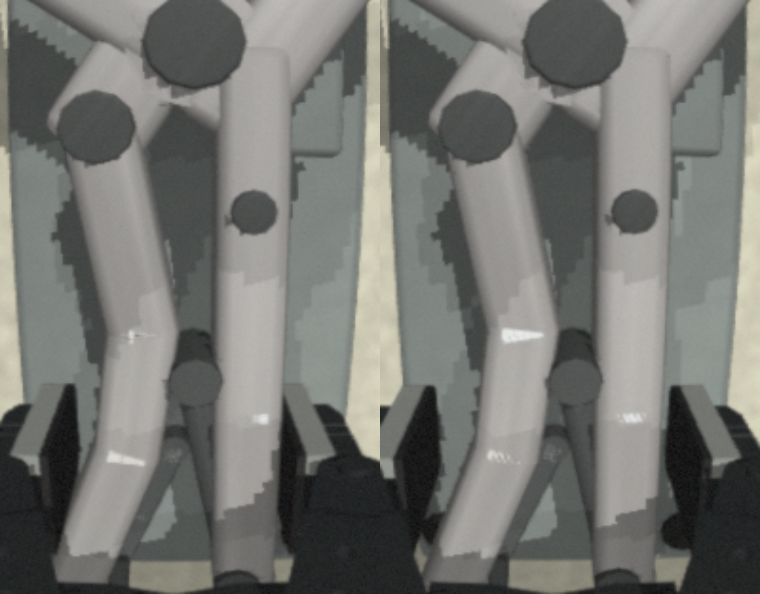

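>>> {"api": "servo_tool", "payload": {
  "series": [
    {"x": 0, "y": -0.003, "z": 0, "wx": 0, "wy": 0, "wz": 0},
    {"x": 0, "y": -0.003, "z": 0, "wx": 0, "wy": 0, "wz": 0},
    {"x": 0, "y": -0.003, "z": 0, "wx": 0, "wy": 0, "wz": 0},
    {"x": 0, "y": -0.003, "z": 0, "wx": 0, "wy": 0, "wz": 0},
    {"x": -0.02, "y": -0.003, "z": 0, "wx": 0, "wy": 0, "wz": 0},
    {"x": -0.05, "y": -0.003, "z": 0, "wx": 0, "wy": 0, "wz": 0},
    {"x": -0.08, "y": -0.003, "z": 0, "wx": 0, "wy": 0, "wz": 0},
    {"x": -0.11, "y": -0.003, "z": 0, "wx": 0, "wy": 0, "wz": 0},
    {"x": -0.11, "y": -0.003, "z": 0, "wx": 0, "wy": 0, "wz": 0},
    {"x": -0.11, "y": -0.003, "z": 0, "wx": 0, "wy": 0, "wz": 0}
  ],
  "jaw": 1
}}

```text
clock: 7.95
position: [0.532, -0.0385, 0.1473]
ee_rot: [1.398, 1.072, -1.393]
force: [-0.4, -0.3, -0.4]
finger_gap: 0.085
```

```bash
python3 st.py; python3 snap.py wrist w11; python3 snap.py scene s11; python3 snap.py top t11; python3 - <<'E'
import cv2,numpy as np
a=cv2.imread("pics/s11.png")
cv2.imwrite("pics/s11c.png",cv2.resize(a[180:300,190:390],None,fx=4,fy=4,interpolation=cv2.INTER_CUBIC))
E
```

```text
t 7.95 x 0.0828 c -0.0045 z 0.1473 gap 0.0850 fixpad 0.0380 movpad -0.0470 Fx 0.35 Fy -0.32 Fz -0.40 M [-0.04  0.03 -0.01]
```

View pics/w11.png

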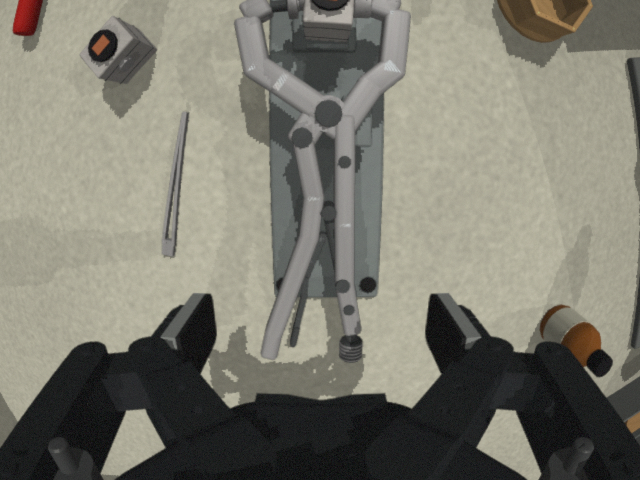

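View pics/s11c.png

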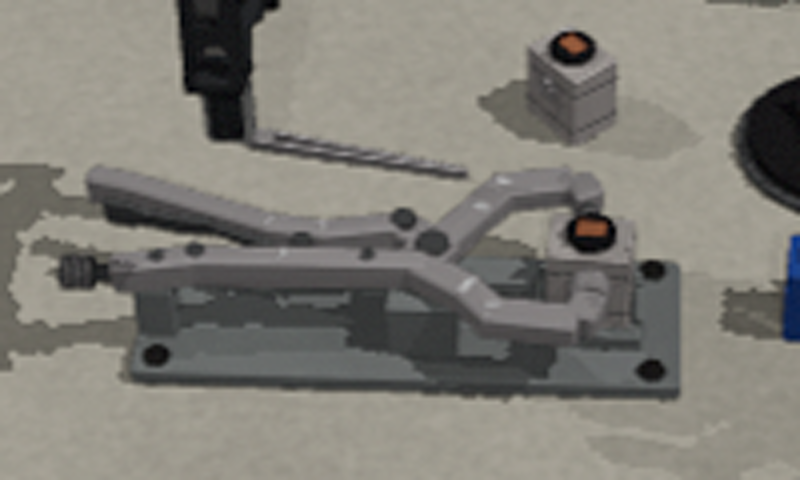

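The pliers stay locked with nothing holding them: the moving handle's end is at (270,350), the lever strip at (294,325), and the jaws are against the holder. Next I'll locate the lever tail.

```bash
python3 - <<'E'
import cv2,pickle
t=cv2.imread("pics/w11.png")
cv2.imwrite("pics/w11c.png",cv2.resize(t[230:380,240:390],None,fx=4,fy=4,interpolation=cv2.INTER_CUBIC))
from h import *
s=pickle.load(open("pics/w11.pkl","rb"))
f=lambda u,v,z:onz("",(u,v),z,s["K"],s["world_to_cam"],True)
for n,u,v,z in (("piv",328.5,113.5,.064),("b3",368,285,.014),("b4",284,285,.014)):
  d=f(u,v,z)-O; print(n,(d@AX).round(4),(d@AY).round(4))
for x in (.145,.1535,.16):
  print(x,[((proj("",pl(x,y,.061),s["K"],s["world_to_cam"],True)-[240,230])*4).round(0).tolist() for y in (-.0467,-.0217,.0113,.024)])
E
```

```text
piv 0.0016 0.0007
b3 0.1334 0.0345
b4 0.133 -0.0337
0.145 [[83.0, 385.0], [223.0, 387.0], [411.0, 386.0], [482.0, 385.0]]
0.1535 [[86.0, 425.0], [225.0, 428.0], [410.0, 427.0], [480.0, 426.0]]
0.16 [[89.0, 456.0], [226.0, 458.0], [409.0, 457.0], [479.0, 456.0]]
```

View pics/w11c.png

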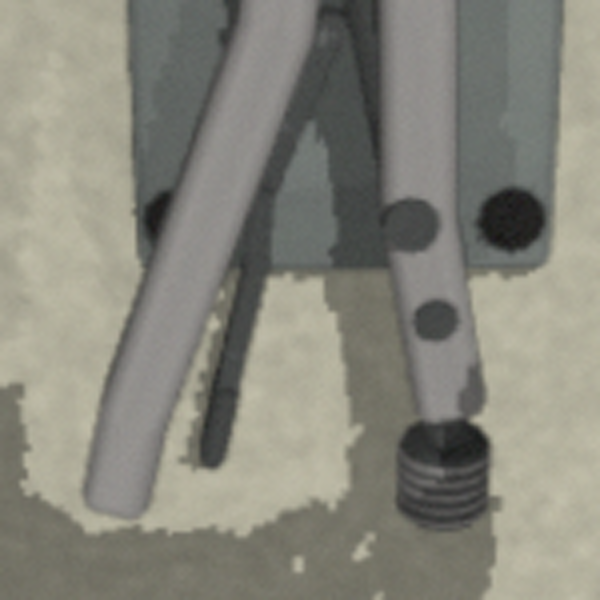

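The stand has moved less than 1 mm. The lever's flat end is at crop (220,428), and its inner face reads y ≈ -22 mm, as described. I'll put the -y finger alone in the gap, with the +y finger outside the fixed handle, and pull with the back of the finger.

```bash
python3 - <<'E'
from h import *; from bench import bot
rel(bot,pl(.1535,.0218,.10),AY)
E
```

```text
p [ 0.5294 -0.038   0.1439] y [ 0.967 -0.255 -0.002] x [-2.1e-03  4.0e-04 -1.0e+00] F [ 0.21 -0.03  0.11] gap 0.0855 t 8.1
shift [0.0439 0.0291 0.0706]
turn [-0.001   0.0002  0.0021]
```

>>> {"api": "servo_tool", "payload": {
  "series": [
    {"x": 0, "y": 0.014, "z": 0.035, "wx": 0, "wy": 0, "wz": 0.002},
    {"x": 0.01, "y": 0.029, "z": 0.07, "wx": 0, "wy": 0, "wz": 0.002},
    {"x": 0.03, "y": 0.029, "z": 0.0706, "wx": 0, "wy": 0, "wz": 0.002},
    {"x": 0.044, "y": 0.029, "z": 0.0706, "wx": 0, "wy": 0, "wz": 0.002},
    {"x": 0.044, "y": 0.029, "z": 0.0706, "wx": 0, "wy": 0, "wz": 0.002},
    {"x": 0.044, "y": 0.029, "z": 0.0706, "wx": 0, "wy": 0, "wz": 0.002}
  ],
  "jaw": 0.53
}}

```text
clock: 8.6
position: [0.5385, -0.1133, 0.0992]
ee_rot: [1.396, 1.078, -1.399]
force: [-0.1, 0.4, 0.2]
finger_gap: 0.0452
```

```bash
python3 st.py; python3 snap.py wrist w12;python3 snap.py scene s12; python3 - <<'E'
import cv2,numpy as np
a=cv2.imread("pics/s12.png")
cv2.imwrite("pics/s12c.png",cv2.resize(a[150:300,150:350],None,fx=4,fy=4,interpolation=cv2.INTER_CUBIC))
E
```

```text
t 8.60 x 0.1535 c 0.0208 z 0.0992 gap 0.0452 fixpad 0.0434 movpad -0.0018 Fx -0.40 Fy -0.20 Fz 0.23 M [-0.01 -0.04  0.04]
```

View pics/w12.png

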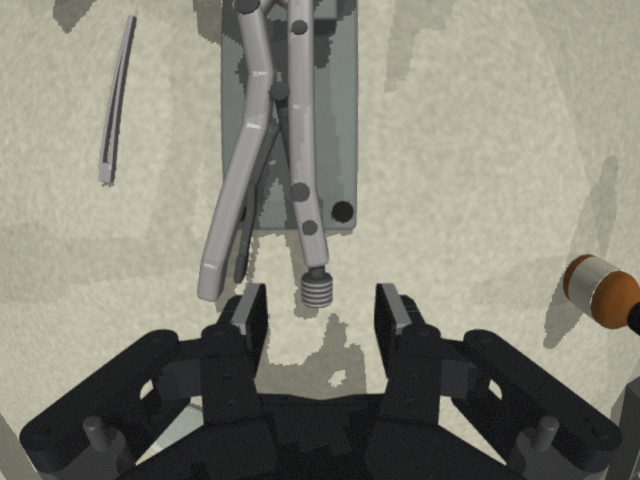

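View pics/s12c.png

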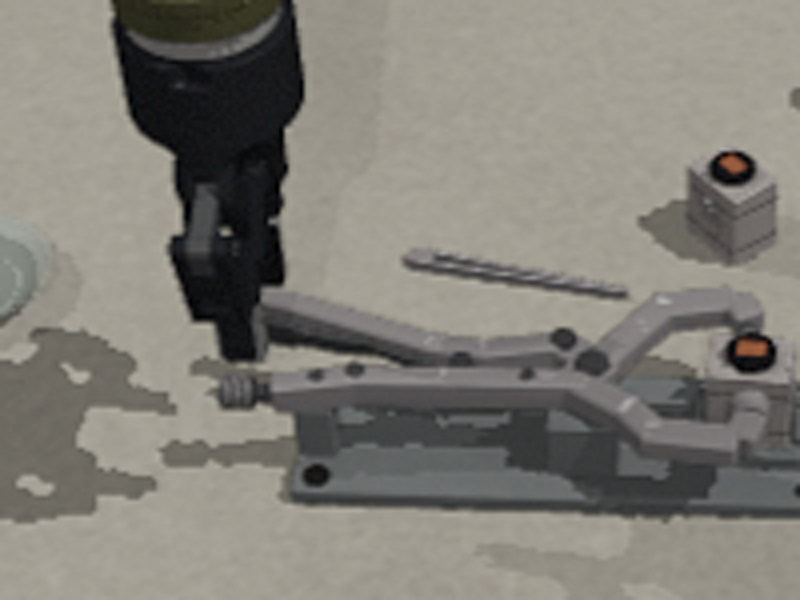

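The -y finger has a thin tip of about 25 mm with a bulkier knuckle above it. I'll keep the tip near 42 mm, so the knuckle clears the handle tops at 61 mm.

>>> {"api": "servo_tool", "payload": {
  "series": [
    {"x": 0.015, "y": 0.003, "z": 0, "wx": 0, "wy": 0, "wz": 0},
    {"x": 0.03, "y": 0.003, "z": 0, "wx": 0, "wy": 0, "wz": 0},
    {"x": 0.04, "y": 0.003, "z": 0, "wx": 0, "wy": 0, "wz": 0},
    {"x": 0.05, "y": 0.003, "z": 0, "wx": 0, "wy": 0, "wz": 0},
    {"x": 0.056, "y": 0.003, "z": 0, "wx": 0, "wy": 0, "wz": 0},
    {"x": 0.061, "y": 0.003, "z": 0, "wx": 0, "wy": 0, "wz": 0},
    {"x": 0.061, "y": 0.003, "z": 0, "wx": 0, "wy": 0, "wz": 0},
    {"x": 0.061, "y": 0.003, "z": 0, "wx": 0, "wy": 0, "wz": 0}
  ]
}}

```text
clock: 9.37
position: [0.5434, -0.1146, 0.0403]
ee_rot: [1.397, 1.074, -1.395]
force: [0.3, -0.6, -0.2]
finger_gap: 0.0457
```

```bash
python3 st.py; python3 snap.py wrist w13
```

```text
t 9.37 x 0.1535 c 0.0259 z 0.0403 gap 0.0457 fixpad 0.0488 movpad 0.0030 Fx 0.47 Fy 0.42 Fz -0.22 M [-0.01 -0.01  0.  ]
```

View pics/w13.png

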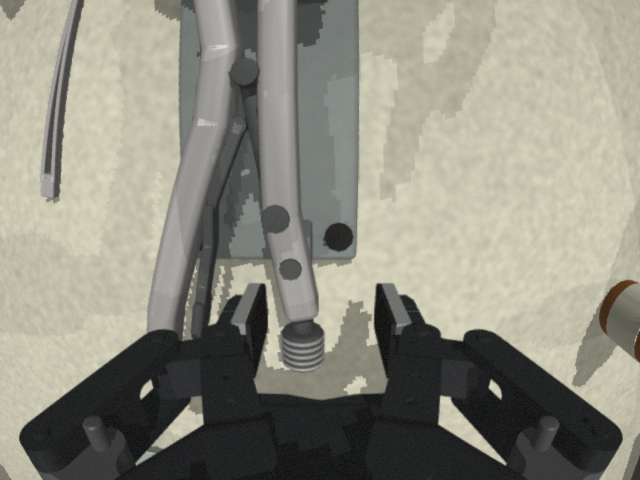

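The finger is in the gap at (245,315), with the lever strip at (202,305) on its -y side and no forces. I'll feel towards the lever.

>>> {"api": "servo_tool", "payload": {
  "series": [
    {"x": 0.002, "y": -0.001, "z": 0, "wx": 0, "wy": 0, "wz": 0},
    {"x": 0.003, "y": -0.003, "z": 0, "wx": 0, "wy": 0, "wz": 0},
    {"x": 0.003, "y": -0.005, "z": 0, "wx": 0, "wy": 0, "wz": 0},
    {"x": 0.003, "y": -0.007, "z": 0, "wx": 0, "wy": 0, "wz": 0},
    {"x": 0.003, "y": -0.008, "z": 0, "wx": 0, "wy": 0, "wz": 0},
    {"x": 0.003, "y": -0.008, "z": 0, "wx": 0, "wy": 0, "wz": 0}
  ]
}}

```text
clock: 9.92
position: [0.5353, -0.1125, 0.0373]
ee_rot: [1.397, 1.074, -1.395]
force: [-0.8, 0.4, -0.7]
finger_gap: 0.0452
```

```bash
python3 st.py
```

```text
t 9.92 x 0.1535 c 0.0175 z 0.0373 gap 0.0452 fixpad 0.0401 movpad -0.0051 Fx -0.14 Fy -0.89 Fz -0.71 M [-0.01  0.02 -0.04]
```

>>> {"api": "servo_tool", "payload": {
  "series": [
    {"x": 0, "y": -0.001, "z": 0, "wx": 0, "wy": 0, "wz": 0},
    {"x": 0, "y": -0.002, "z": 0, "wx": 0, "wy": 0, "wz": 0},
    {"x": 0, "y": -0.003, "z": 0, "wx": 0, "wy": 0, "wz": 0},
    {"x": 0, "y": -0.003, "z": 0, "wx": 0, "wy": 0, "wz": 0}
  ]
}}

```text
clock: 10.25
position: [0.5333, -0.1119, 0.0374]
ee_rot: [1.398, 1.073, -1.394]
force: [2.1, 0.5, -1.1]
finger_gap: 0.0456
```

```bash
python3 st.py; python3 snap.py wrist w14
```

```text
t 10.25 x 0.1534 c 0.0154 z 0.0374 gap 0.0456 fixpad 0.0382 movpad -0.0074 Fx -1.04 Fy 1.85 Fz -1.05 M [ 0.04 -0.4  -0.1 ]
```

View pics/w14.png

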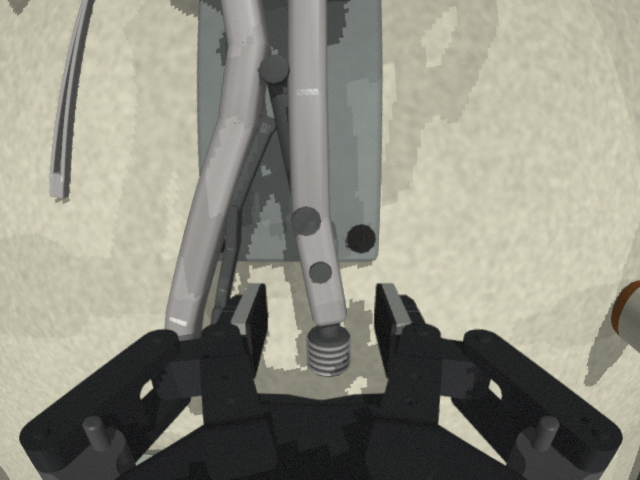

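Contact is felt at 1.9 N, where the finger's back stands at y ≈ -22 mm, as expected. Now I'll pull slowly.

>>> {"api": "servo_tool", "payload": {
  "series": [
    {"x": 0, "y": -0.0005, "z": 0, "wx": 0, "wy": 0, "wz": 0},
    {"x": 0, "y": -0.001, "z": 0, "wx": 0, "wy": 0, "wz": 0},
    {"x": 0, "y": -0.0015, "z": 0, "wx": 0, "wy": 0, "wz": 0},
    {"x": 0, "y": -0.002, "z": 0, "wx": 0, "wy": 0, "wz": 0},
    {"x": 0, "y": -0.002, "z": 0, "wx": 0, "wy": 0, "wz": 0}
  ]
}}

```text
clock: 10.72
position: [0.5313, -0.1114, 0.0374]
ee_rot: [1.398, 1.073, -1.394]
force: [4.1, 0.2, -0.3]
finger_gap: 0.0454
```

```bash
python3 st.py
```

```text
t 10.72 x 0.1534 c 0.0134 z 0.0374 gap 0.0454 fixpad 0.0361 movpad -0.0093 Fx -1.21 Fy 3.93 Fz -0.27 M [ 0.05 -0.71 -0.14]
```

>>> {"api": "servo_tool", "payload": {
  "series": [
    {"x": 0, "y": -0.0005, "z": 0, "wx": 0, "wy": 0, "wz": 0},
    {"x": 0, "y": -0.001, "z": 0, "wx": 0, "wy": 0, "wz": 0},
    {"x": 0, "y": -0.0015, "z": 0, "wx": 0, "wy": 0, "wz": 0},
    {"x": 0, "y": -0.002, "z": 0, "wx": 0, "wy": 0, "wz": 0},
    {"x": 0, "y": -0.002, "z": 0, "wx": 0, "wy": 0, "wz": 0}
  ]
}}

```text
clock: 11.13
position: [0.5285, -0.1108, 0.0371]
ee_rot: [1.397, 1.074, -1.396]
force: [3.1, 0.7, 2.1]
finger_gap: 0.0453
```

```bash
python3 st.py;  python3 snap.py wrist w15
```

```text
t 11.13 x 0.1535 c 0.0105 z 0.0371 gap 0.0453 fixpad 0.0332 movpad -0.0122 Fx -1.48 Fy 2.81 Fz 2.10 M [ 0.08 -0.54 -0.06]
```

View pics/w15.png

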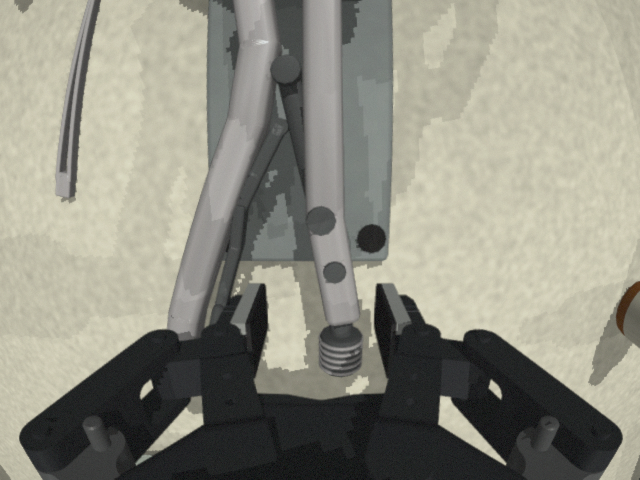

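>>> {"api": "servo_tool", "payload": {
  "series": [
    {"x": 0, "y": -0.0005, "z": 0, "wx": 0, "wy": 0, "wz": 0},
    {"x": 0, "y": -0.001, "z": 0, "wx": 0, "wy": 0, "wz": 0},
    {"x": 0, "y": -0.0015, "z": 0, "wx": 0, "wy": 0, "wz": 0},
    {"x": 0, "y": -0.002, "z": 0, "wx": 0, "wy": 0, "wz": 0},
    {"x": 0, "y": -0.002, "z": 0, "wx": 0, "wy": 0, "wz": 0}
  ]
}}

```text
clock: 11.6
position: [0.5265, -0.1102, 0.0371]
ee_rot: [1.397, 1.075, -1.396]
force: [2.2, -0.1, 0.2]
finger_gap: 0.0454
```

```bash
python3 st.py;  python3 snap.py wrist w16
```

```text
t 11.60 x 0.1535 c 0.0084 z 0.0371 gap 0.0454 fixpad 0.0311 movpad -0.0143 Fx -0.50 Fy 2.19 Fz 0.23 M [ 0.07 -0.4  -0.03]
```

View pics/w16.png

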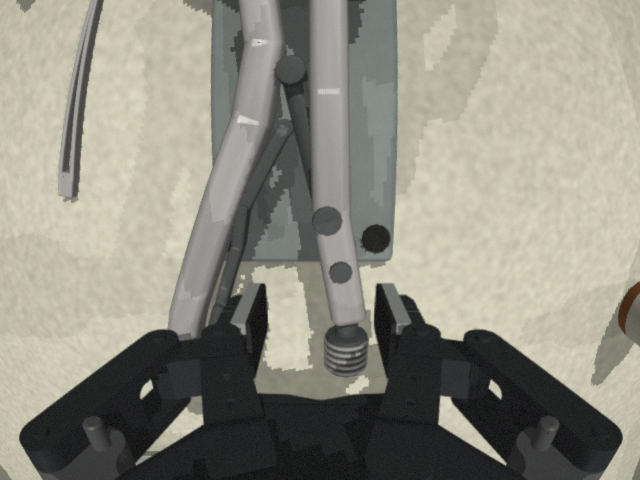

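>>> {"api": "servo_tool", "payload": {
  "series": [
    {"x": 0, "y": -0.0007, "z": 0, "wx": 0, "wy": 0, "wz": 0},
    {"x": 0, "y": -0.0014, "z": 0, "wx": 0, "wy": 0, "wz": 0},
    {"x": 0, "y": -0.002, "z": 0, "wx": 0, "wy": 0, "wz": 0},
    {"x": 0, "y": -0.0027, "z": 0, "wx": 0, "wy": 0, "wz": 0},
    {"x": 0, "y": -0.003, "z": 0, "wx": 0, "wy": 0, "wz": 0},
    {"x": 0, "y": -0.003, "z": 0, "wx": 0, "wy": 0, "wz": 0}
  ]
}}

```text
clock: 12.15
position: [0.5235, -0.1094, 0.037]
ee_rot: [1.397, 1.075, -1.396]
force: [1.1, 0.1, 1.1]
finger_gap: 0.0448
```

```bash
python3 st.py;  python3 snap.py wrist w17
```

```text
t 12.15 x 0.1535 c 0.0053 z 0.0370 gap 0.0448 fixpad 0.0277 movpad -0.0171 Fx -0.33 Fy 1.04 Fz 1.07 M [-0.02 -0.18 -0.03]
```

View pics/w17.png

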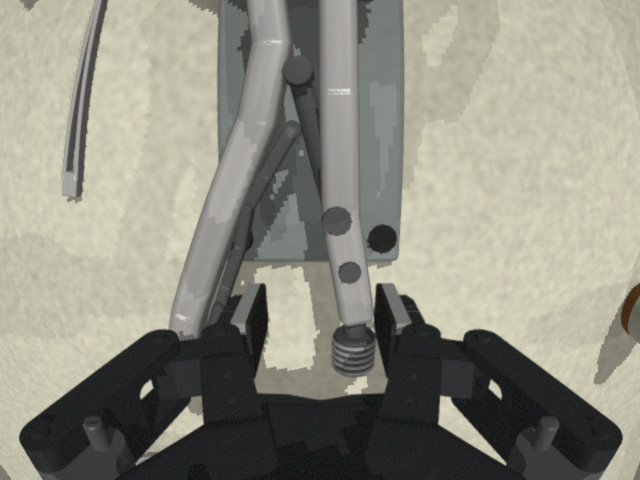

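The handle is being carried outwards with force dropping, and the +y finger is close to the fixed handle's edge at (372,310). I'll go on pulling by opening the jaw, which moves the -y finger outwards and clears the +y one.

>>> {"api": "servo_tool", "payload": {
  "series": [
    {"x": 0.0005, "y": 0, "z": 0, "wx": 0, "wy": 0, "wz": 0},
    {"x": 0.001, "y": 0, "z": 0, "wx": 0, "wy": 0, "wz": 0},
    {"x": 0.001, "y": 0, "z": 0, "wx": 0, "wy": 0, "wz": 0},
    {"x": 0.001, "y": 0, "z": 0, "wx": 0, "wy": 0, "wz": 0}
  ],
  "jaw": 0.62
}}

```text
clock: 12.53
position: [0.5236, -0.1094, 0.0359]
ee_rot: [1.397, 1.075, -1.396]
force: [-0.3, 0.1, 0.4]
finger_gap: 0.0532
```

```bash
python3 st.py;  python3 snap.py wrist w18
```

```text
t 12.53 x 0.1535 c 0.0054 z 0.0359 gap 0.0532 fixpad 0.0320 movpad -0.0212 Fx 0.00 Fy -0.31 Fz 0.41 M [ 0.05 -0.02 -0.05]
```

View pics/w18.png

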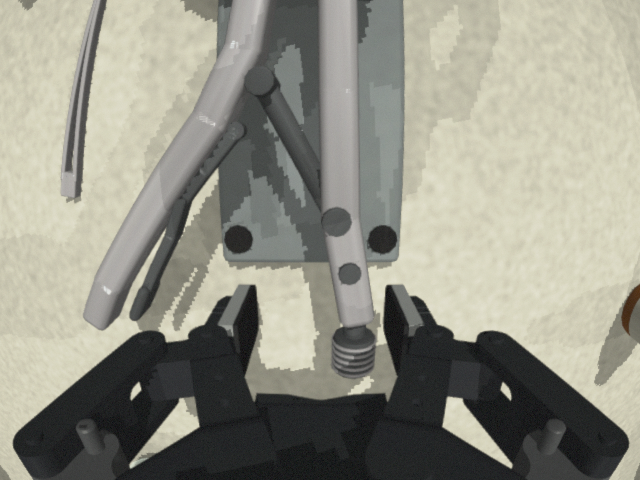

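The lock has tripped and the handle has sprung clear, its end now at (98,310). I'll retract upwards.

>>> {"api": "servo_tool", "payload": {
  "series": [
    {"x": 0, "y": 0.003, "z": 0, "wx": 0, "wy": 0, "wz": 0},
    {"x": -0.02, "y": 0.003, "z": 0, "wx": 0, "wy": 0, "wz": 0},
    {"x": -0.05, "y": 0.003, "z": 0, "wx": 0, "wy": 0, "wz": 0},
    {"x": -0.085, "y": 0.003, "z": 0, "wx": 0, "wy": 0, "wz": 0},
    {"x": -0.12, "y": 0.003, "z": -0.03, "wx": 0, "wy": 0, "wz": 0},
    {"x": -0.14, "y": 0.003, "z": -0.07, "wx": 0, "wy": 0, "wz": 0},
    {"x": -0.14, "y": 0.003, "z": -0.07, "wx": 0, "wy": 0, "wz": 0},
    {"x": -0.14, "y": 0.003, "z": -0.07, "wx": 0, "wy": 0, "wz": 0}
  ]
}}

```text
clock: 13.25
position: [0.5463, -0.041, 0.1782]
ee_rot: [1.397, 1.073, -1.39]
force: [-1.1, 0.0, 0.4]
finger_gap: 0.0532
```

```bash
python3 st.py;  python3 snap.py wrist w19; python3 snap.py top t19; python3 - <<'E'
import cv2
a=cv2.imread("pics/t19.png")
cv2.imwrite("pics/t19c.png",cv2.resize(a[180:305,270:430],None,fx=5,fy=4.8,interpolation=cv2.INTER_CUBIC))
E
```

```text
t 13.25 x 0.0815 c 0.0099 z 0.1782 gap 0.0532 fixpad 0.0365 movpad -0.0167 Fx 0.24 Fy -1.07 Fz 0.43 M [0.03 0.02 0.02]
```

View pics/w19.png

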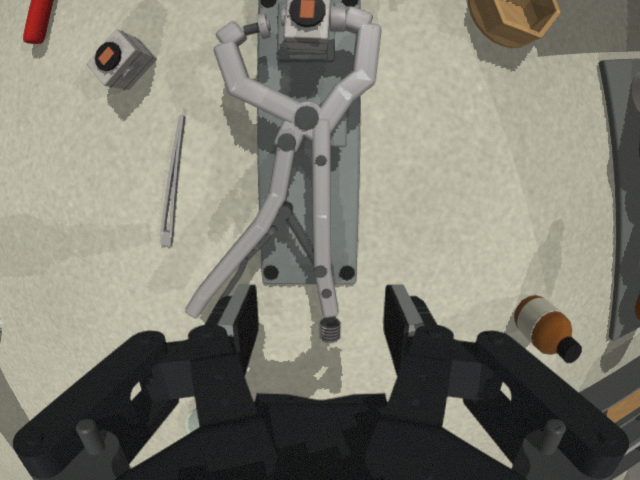

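View pics/t19c.png

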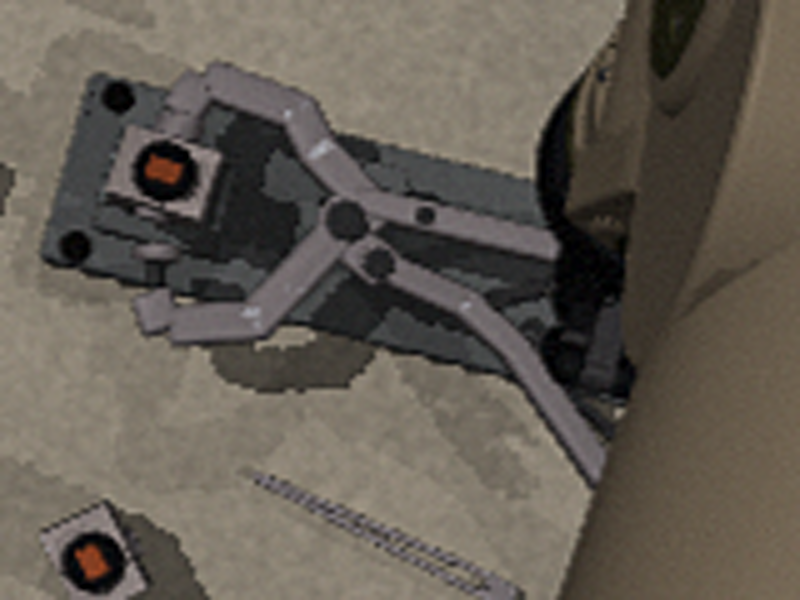

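The pliers are wide open, the same shape as at the start, and the stand hasn't moved. The pin head now sits against the block. Next is the holder.

```bash
python3 - <<'E'
from h import *; from bench import bot
print(bot.observe()["q"].round(3))
for sg in (1,-1): rel(bot,pl(-.03,0,.2),AX*sg)
E
```

```text
[-2.250e-01  2.790e-01 -1.400e-01  1.151e+00 -1.000e-03  1.603e+00]
p [ 0.5441 -0.0425  0.1754] y [ 0.967 -0.254  0.001] x [ 9.e-04 -9.e-04 -1.e+00] F [ 0.24  0.57 -0.05] gap 0.0529 t 13.35
shift [-0.0247 -0.0082 -0.1136]
turn [ 1.5707e+00 -4.0000e-04 -1.4000e-03]
p [ 0.5441 -0.0425  0.1754] y [ 0.967 -0.254  0.001] x [ 9.e-04 -9.e-04 -1.e+00] F [ 0.24  0.57 -0.05] gap 0.0529 t 13.35
shift [-0.0247 -0.0082 -0.1136]
turn [-1.5709e+00  1.4000e-03 -4.0000e-04]
```

```bash
python3 - <<'E'
from h import *; from bench import bot
rel(bot,pl(-.0715,.045,.18),-AX)
E
```

```text
p [ 0.5441 -0.0425  0.1754] y [ 0.967 -0.254  0.001] x [ 9.e-04 -9.e-04 -1.e+00] F [ 0.24  0.57 -0.05] gap 0.0529 t 13.35
shift [-0.0046  0.0367 -0.1551]
turn [-1.5709e+00  1.4000e-03 -4.0000e-04]
```

>>> {"api": "servo_tool", "payload": {
  "series": [
    {"x": -0.005, "y": 0.003, "z": -0.01, "wx": -0.12, "wy": 0, "wz": 0},
    {"x": -0.005, "y": 0.006, "z": -0.025, "wx": -0.24, "wy": 0, "wz": 0},
    {"x": -0.005, "y": 0.01, "z": -0.04, "wx": -0.36, "wy": 0, "wz": 0},
    {"x": -0.005, "y": 0.013, "z": -0.055, "wx": -0.48, "wy": 0, "wz": 0},
    {"x": -0.005, "y": 0.016, "z": -0.07, "wx": -0.6, "wy": 0, "wz": 0},
    {"x": -0.005, "y": 0.02, "z": -0.085, "wx": -0.72, "wy": 0, "wz": 0},
    {"x": -0.005, "y": 0.023, "z": -0.1, "wx": -0.84, "wy": 0, "wz": 0},
    {"x": -0.005, "y": 0.027, "z": -0.115, "wx": -0.96, "wy": 0, "wz": 0},
    {"x": -0.005, "y": 0.03, "z": -0.13, "wx": -1.08, "wy": 0, "wz": 0},
    {"x": -0.005, "y": 0.033, "z": -0.14, "wx": -1.2, "wy": 0, "wz": 0},
    {"x": -0.005, "y": 0.037, "z": -0.15, "wx": -1.32, "wy": 0, "wz": 0},
    {"x": -0.005, "y": 0.037, "z": -0.155, "wx": -1.44, "wy": 0, "wz": 0},
    {"x": -0.005, "y": 0.037, "z": -0.155, "wx": -1.571, "wy": 0, "wz": 0},
    {"x": -0.005, "y": 0.037, "z": -0.155, "wx": -1.571, "wy": 0, "wz": 0},
    {"x": -0.005, "y": 0.037, "z": -0.155, "wx": -1.571, "wy": 0, "wz": 0},
    {"x": -0.005, "y": 0.037, "z": -0.155, "wx": -1.571, "wy": 0, "wz": 0}
  ],
  "jaw": 0.75
}}

```text
clock: 14.68
position: [0.6193, 0.0968, 0.1801]
ee_rot: [0.205, 1.561, -0.206]
force: [-0.0, 0.3, 0.0]
finger_gap: 0.0641
```

```bash
python3 snap.py wrist w20; python3 - <<'E'
from h import *; from bench import bot
rel(bot,pl(-.0715,.045,.18),-AX)
E
```

```text
p [0.6194 0.097  0.1804] y [ 0.258  0.966 -0.001] x [ 5.e-04 -8.e-04 -1.e+00] F [ 0.36  0.44 -0.15] gap 0.0642 t 14.73
shift [ 0.0004  0.001  -0.0006]
turn [-0.0044  0.0007  0.0006]
```

View pics/w20.png

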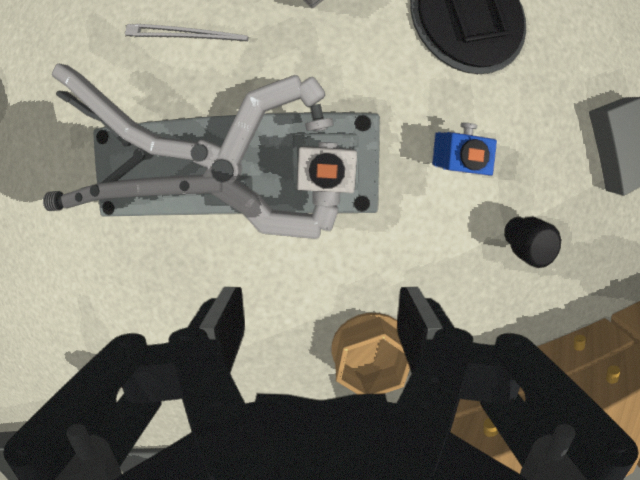

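```bash
python3 - <<'E'
import cv2,pickle
t=cv2.imread("pics/w20.png")
cv2.imwrite("pics/w20c.png",cv2.resize(t[90:250,270:400],None,fx=4.6,fy=3.75,interpolation=cv2.INTER_CUBIC))
from h import *
s=pickle.load(open("pics/w20.pkl","rb"))
f=lambda u,v,z:onz("",(u,v),z,s["K"],s["world_to_cam"],True)
for n,u,v,z in (("disc",327,170.5,.073),("piv",222.5,170.5,.064),("bolt",363,123,.014),("bolt",362,203,.014),("bolt",102,137,.014),("bolt",108,208,.014)):
  d=f(u,v,z)-O; print(n,(d@AX).round(4),(d@AY).round(4))
E
```

```text
disc -0.0744 0.001
piv -0.0001 0.0003
bolt -0.1051 -0.0331
bolt -0.105 0.0344
bolt 0.1325 -0.0334
bolt 0.1326 0.0343
```

View pics/w20c.png

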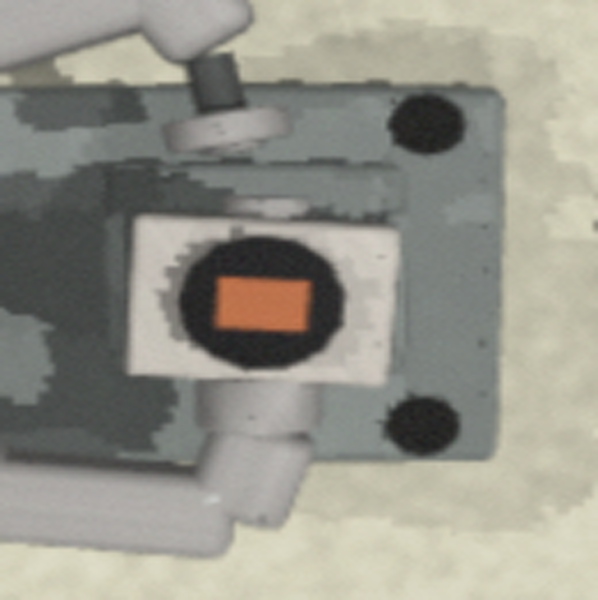

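```bash
python3 - <<'E'
from h import *; import pickle
from bench import bot
s=pickle.load(open("pics/w20.pkl","rb"))
f=lambda u,v,z:onz("",(u,v),z,s["K"],s["world_to_cam"],True)
c=[f(270+u/4.6,90+v/3.75,.068) for u,v in((135,215),(400,228),(388,385),(128,375))]
m=sum(c)/4-O; print(m@AX,m@AY,[round(float(np.linalg.norm(c[i]-c[i-1])),4) for i in range(4)])
for a,b in ((0,1),(3,2)):
    d=c[b]-c[a]; print(np.degrees(np.arctan2(d@AY,d@-AX)))
rel(bot,pl(-.0745,.0005,.10),-AX)
E
```

```text
-0.07458951311479302 0.001260736216338116 [0.0296, 0.0394, 0.0292, 0.0393]
3.6368443762383778
3.006973316715873
p [0.6194 0.097  0.1804] y [ 0.258  0.966 -0.001] x [ 5.e-04 -8.e-04 -1.e+00] F [ 0.36  0.44 -0.15] gap 0.0642 t 14.73
shift [ 0.0804  0.0039 -0.0452]
turn [-0.0044  0.0007  0.0006]
```

The block's top measures 39 x 29 mm, matching its size, and it is turned about 3.3° from the pliers' axis. I'll align to that and descend.

>>> {"api": "servo_tool", "payload": {
  "series": [
    {"x": 0.01, "y": 0.002, "z": -0.02, "wx": 0.03, "wy": 0, "wz": 0},
    {"x": 0.04, "y": 0.004, "z": -0.044, "wx": 0.055, "wy": 0, "wz": 0},
    {"x": 0.07, "y": 0.004, "z": -0.0445, "wx": 0.055, "wy": 0, "wz": 0},
    {"x": 0.08, "y": 0.004, "z": -0.0445, "wx": 0.055, "wy": 0, "wz": 0},
    {"x": 0.08, "y": 0.004, "z": -0.0445, "wx": 0.055, "wy": 0, "wz": 0},
    {"x": 0.08, "y": 0.004, "z": -0.0445, "wx": 0.055, "wy": 0, "wz": 0}
  ]
}}

```text
clock: 15.23
position: [0.5786, 0.1127, 0.1015]
ee_rot: [0.246, 1.555, -0.247]
force: [1.1, 0.4, 0.7]
finger_gap: 0.0639
```

```bash
python3 - <<'E'
from h import *; from bench import bot
a=np.radians(72.0)
rel(bot,pl(-.0746,.0013,.040),[np.cos(a),np.sin(a),0])
E
python3 snap.py wrist w21; python3 snap.py scene s21; python3 - <<'E'
import cv2
a=cv2.imread("pics/s21.png")
cv2.imwrite("pics/s21c.png",cv2.resize(a[150:300,230:430],None,fx=4,fy=4,interpolation=cv2.INTER_CUBIC))
E
```

```text
p [0.5786 0.1127 0.1015] y [ 0.309  0.951 -0.   ] x [ 2.e-03 -7.e-04 -1.e+00] F [1.13 0.42 0.67] gap 0.0639 t 15.23
shift [ 0.0615 -0.0007 -0.0009]
turn [0.0002 0.0022 0.0001]
```

View pics/w21.png

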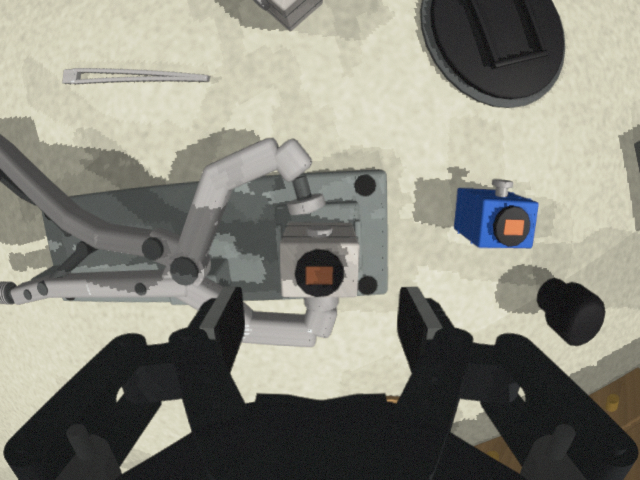

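View pics/s21c.png

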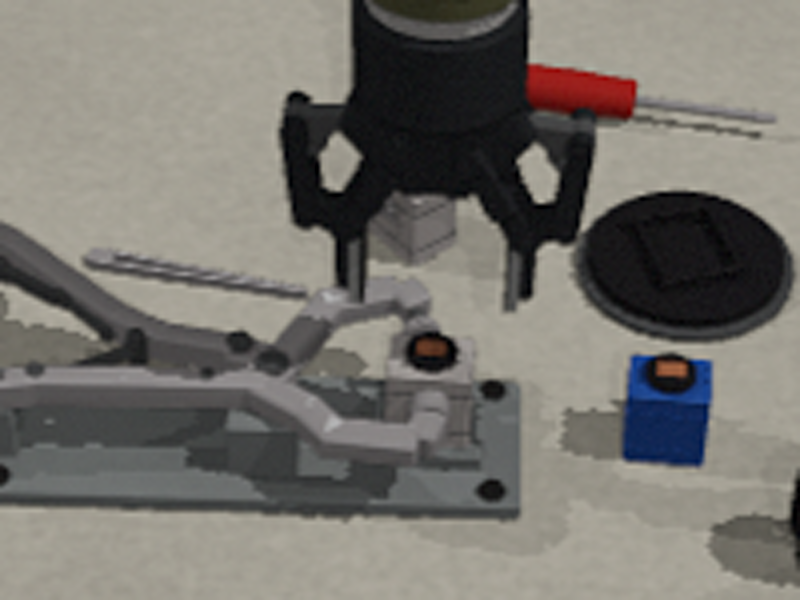

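```bash
python3 - <<'E'
from h import *; import pickle
s=pickle.load(open("pics/w21.pkl","rb"))
d=onz("",(319,273.5),.073,s["K"],s["world_to_cam"],True)-O; print(d@AX,d@AY)
E
```

```text
-0.07416874320560193 0.000655753167351298
```

>>> {"api": "servo_tool", "payload": {
  "series": [
    {"x": 0.015, "y": -0.001, "z": -0.001, "wx": 0, "wy": 0.002, "wz": 0},
    {"x": 0.03, "y": -0.001, "z": -0.001, "wx": 0, "wy": 0.002, "wz": 0},
    {"x": 0.045, "y": -0.001, "z": -0.001, "wx": 0, "wy": 0.002, "wz": 0},
    {"x": 0.055, "y": -0.001, "z": -0.001, "wx": 0, "wy": 0.002, "wz": 0},
    {"x": 0.061, "y": -0.001, "z": -0.001, "wx": 0, "wy": 0.002, "wz": 0},
    {"x": 0.061, "y": -0.001, "z": -0.001, "wx": 0, "wy": 0.002, "wz": 0},
    {"x": 0.061, "y": -0.001, "z": -0.001, "wx": 0, "wy": 0.002, "wz": 0}
  ]
}}

```text
clock: 15.92
position: [0.5774, 0.1124, 0.0407]
ee_rot: [0.246, 1.556, -0.245]
force: [0.3, 0.9, -0.8]
finger_gap: 0.0637
```

>>> {"api": "servo_tool", "payload": {
  "series": [
    {"x": 0, "y": 0, "z": 0, "wx": 0, "wy": 0, "wz": 0},
    {"x": 0, "y": 0, "z": 0, "wx": 0, "wy": 0, "wz": 0},
    {"x": 0, "y": 0, "z": 0, "wx": 0, "wy": 0, "wz": 0}
  ],
  "jaw": 0.52,
  "squeeze": 20
}}

```text
clock: 16.17
position: [0.5775, 0.1125, 0.041]
ee_rot: [0.246, 1.555, -0.245]
force: [0.5, 0.6, 0.2]
finger_gap: 0.0448
```

```bash
python3 st.py
```

```text
t 16.17 x -0.0748 c 0.0011 z 0.0410 gap 0.0448 fixpad 0.0235 movpad -0.0213 Fx -0.71 Fy 0.36 Fz 0.20 M [ 0.02 -0.01  0.01]
```

Nothing has been touched yet, so I'll close with a moderate grip.

>>> {"api": "servo_tool", "payload": {
  "series": [
    {"x": 0, "y": 0, "z": 0, "wx": 0, "wy": 0, "wz": 0},
    {"x": 0, "y": 0, "z": 0, "wx": 0, "wy": 0, "wz": 0},
    {"x": 0, "y": 0, "z": 0, "wx": 0, "wy": 0, "wz": 0},
    {"x": 0, "y": 0, "z": 0, "wx": 0, "wy": 0, "wz": 0},
    {"x": 0, "y": 0, "z": 0, "wx": 0, "wy": 0, "wz": 0}
  ],
  "jaw": 0.3,
  "squeeze": 30
}}

```text
clock: 16.58
position: [0.5774, 0.1124, 0.041]
ee_rot: [0.246, 1.555, -0.245]
force: [-1.2, -1.1, 6.2]
finger_gap: 0.0395
```

```bash
python3 st.py; python3 snap.py wrist w22
```

```text
t 16.58 x -0.0747 c 0.0011 z 0.0410 gap 0.0395 fixpad 0.0208 movpad -0.0187 Fx 1.38 Fy -0.87 Fz 6.19 M [-0.05  0.17  0.06]
```

View pics/w22.png

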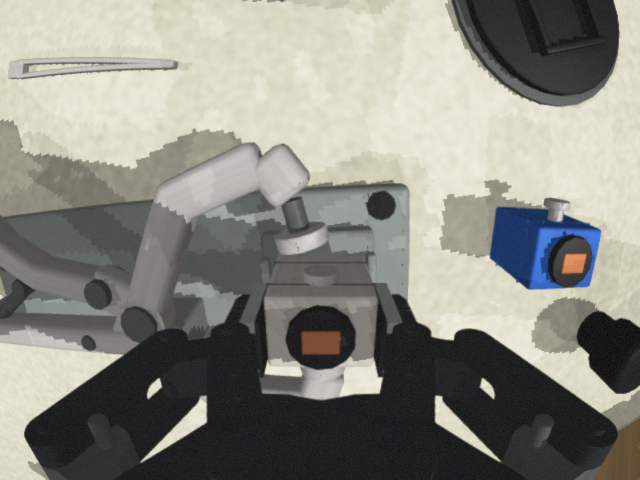

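The wrist view shows the block held squarely between the pads at (320,330), gap 39.5 mm, with the pin head home at (322,275). I'll lift it, easing slightly off the fixed jaw.

>>> {"api": "servo_tool", "payload": {
  "series": [
    {"x": -0.003, "y": 0, "z": -0.001, "wx": 0, "wy": 0, "wz": 0},
    {"x": -0.01, "y": 0, "z": -0.003, "wx": 0, "wy": 0, "wz": 0},
    {"x": -0.025, "y": 0, "z": -0.003, "wx": 0, "wy": 0, "wz": 0},
    {"x": -0.05, "y": 0, "z": -0.003, "wx": 0, "wy": 0, "wz": 0},
    {"x": -0.08, "y": 0, "z": -0.003, "wx": 0, "wy": 0, "wz": 0},
    {"x": -0.11, "y": 0, "z": -0.003, "wx": 0, "wy": 0, "wz": 0},
    {"x": -0.12, "y": 0, "z": -0.003, "wx": 0, "wy": 0, "wz": 0},
    {"x": -0.12, "y": 0, "z": -0.003, "wx": 0, "wy": 0, "wz": 0}
  ]
}}

```text
clock: 17.3
position: [0.5758, 0.1135, 0.1634]
ee_rot: [0.246, 1.551, -0.244]
force: [1.2, 1.0, -1.6]
finger_gap: 0.0394
```

```bash
python3 st.py; python3 snap.py wrist w23; python3 snap.py top t23; python3 - <<'E'
import cv2
a=cv2.imread("pics/t23.png")
cv2.imwrite("pics/t23c.png",cv2.resize(a[225:315,175:275],None,fx=7,fy=6.6,interpolation=cv2.INTER_CUBIC))
E
```

```text
t 17.30 x -0.0754 c -0.0008 z 0.1634 gap 0.0394 fixpad 0.0189 movpad -0.0205 Fx -1.24 Fy 0.91 Fz -1.61 M [-0.   -0.04  0.01]
```

View pics/w23.png

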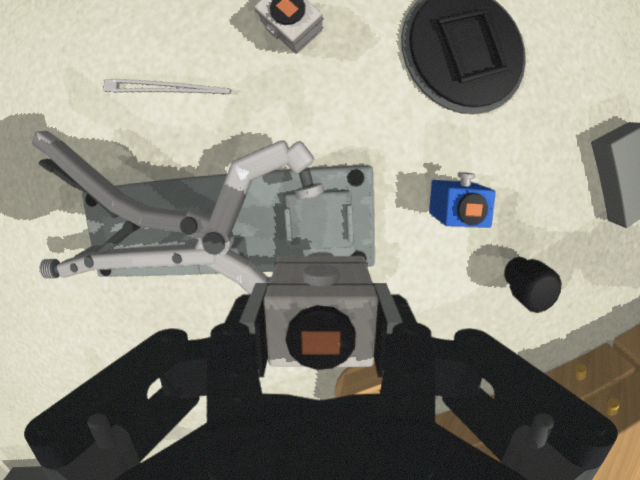

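The holder is clear of the nest and held firmly. The stage insert is visible at (464,50), and I'll measure its pocket from a crop.

```bash
python3 - <<'E'
import cv2
t=cv2.imread("pics/w23.png")
c=cv2.resize(t[0:120,395:535],None,fx=5.7,fy=5,interpolation=cv2.INTER_CUBIC)
cv2.imwrite("pics/w23c.png",cv2.convertScaleAbs(c,alpha=2.5,beta=0))
E
```

```text
(no output)
```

View pics/w23c.png

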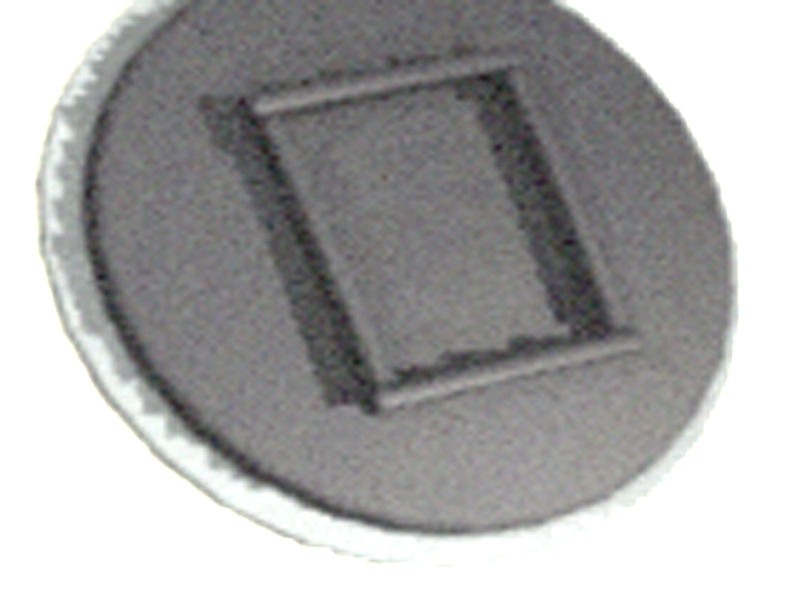

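```bash
python3 - <<'E'
from h import *; import pickle
from bench import bot
s=pickle.load(open("pics/w23.pkl","rb"))
c=[onz("",(395+u/5.7,v/5),.020,s["K"],s["world_to_cam"],True) for u,v in((248,100),(520,62),(635,342),(378,408))]
print(np.round(c,4)); m=sum(c)/4; print(m,[round(float(np.linalg.norm(c[i]-c[i-1])),4) for i in range(4)])
for a,b in((0,3),(1,2)):
    d=c[b]-c[a]; print(np.degrees(np.arctan2(d[1],d[0])))
print(bot.observe()["q"].round(3))
E
```

```text
[[0.4475 0.2529 0.02  ]
 [0.4479 0.2977 0.02  ]
 [0.498  0.2996 0.02  ]
 [0.5007 0.2551 0.02  ]]
[0.47353443 0.27631538 0.02      ] [0.0533, 0.0448, 0.0501, 0.0447]
2.3248412931113362
2.212496296670386
[ 0.058  0.362 -0.063  1.147  0.     0.371]
```

```bash
python3 - <<'E'
from h import *; from bench import bot
a=np.radians(2.3)
rel(bot,[.4725,.215,.17],[np.cos(a),np.sin(a),0])
E
```

```text
p [0.5735 0.1133 0.1593] y [ 0.308  0.952 -0.   ] x [-7.e-04 -0.e+00 -1.e+00] F [-0.68 -0.   -1.4 ] gap 0.0399 t 17.4
shift [-0.0106  0.0657 -0.1274]
turn [ 1.2179e+00 -4.0000e-04  6.0000e-04]
```

>>> {"api": "servo_tool", "payload": {
  "series": [
    {"x": -0.01, "y": 0.004, "z": -0.008, "wx": 0.06, "wy": 0, "wz": 0},
    {"x": -0.0106, "y": 0.01, "z": -0.02, "wx": 0.17, "wy": 0, "wz": 0},
    {"x": -0.0106, "y": 0.016, "z": -0.032, "wx": 0.29, "wy": 0, "wz": 0},
    {"x": -0.0106, "y": 0.022, "z": -0.044, "wx": 0.41, "wy": 0, "wz": 0},
    {"x": -0.0106, "y": 0.029, "z": -0.056, "wx": 0.53, "wy": 0, "wz": 0},
    {"x": -0.0106, "y": 0.035, "z": -0.068, "wx": 0.65, "wy": 0, "wz": 0},
    {"x": -0.0106, "y": 0.041, "z": -0.08, "wx": 0.77, "wy": 0, "wz": 0},
    {"x": -0.0106, "y": 0.047, "z": -0.092, "wx": 0.89, "wy": 0, "wz": 0},
    {"x": -0.0106, "y": 0.053, "z": -0.104, "wx": 1.01, "wy": 0, "wz": 0},
    {"x": -0.0106, "y": 0.06, "z": -0.116, "wx": 1.13, "wy": 0, "wz": 0},
    {"x": -0.0106, "y": 0.064, "z": -0.124, "wx": 1.19, "wy": 0, "wz": 0},
    {"x": -0.0106, "y": 0.0657, "z": -0.1274, "wx": 1.218, "wy": 0, "wz": 0},
    {"x": -0.0106, "y": 0.0657, "z": -0.1274, "wx": 1.218, "wy": 0, "wz": 0},
    {"x": -0.0106, "y": 0.0657, "z": -0.1274, "wx": 1.218, "wy": 0, "wz": 0},
    {"x": -0.0106, "y": 0.0657, "z": -0.1274, "wx": 1.218, "wy": 0, "wz": 0}
  ]
}}

```text
clock: 18.65
position: [0.4724, 0.2147, 0.1694]
ee_rot: [1.178, 1.229, -1.181]
force: [-0.0, -0.4, -2.5]
finger_gap: 0.0391
```

```bash
python3 snap.py wrist w24; python3 - <<'E'
from h import *; from bench import bot
a=np.radians(2.3)
rel(bot,[.4725,.277,.10],[np.cos(a),np.sin(a),0])
import cv2
t=cv2.imread("pics/w24.png"); cv2.imwrite("pics/w24b.png",cv2.convertScaleAbs(t,alpha=2,beta=0))
E
```

```text
p [0.4727 0.2146 0.1697] y [ 0.999  0.04  -0.002] x [-1.5e-03 -6.0e-04 -1.0e+00] F [-0.4  -0.43 -1.01] gap 0.0397 t 18.7
shift [ 0.0697  0.0024 -0.0624]
turn [0.0001 0.0005 0.0015]
```

View pics/w24b.png

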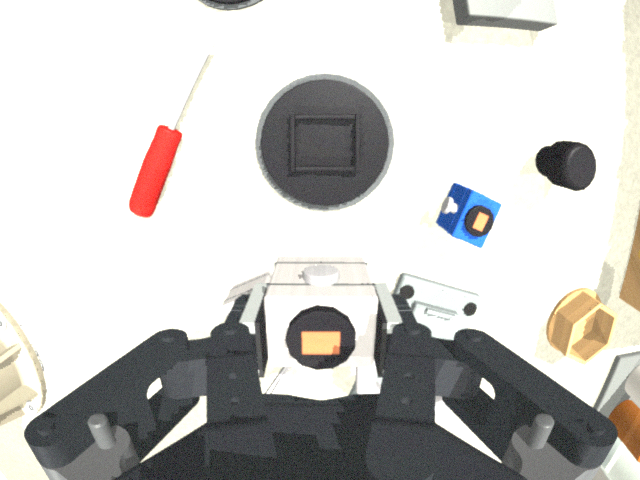

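The insert's pocket is straight ahead of the gripper at (325,141). I'll refine its centre and yaw from a crop.

```bash
python3 - <<'E'
import cv2
t=cv2.imread("pics/w24.png")
c=cv2.resize(t[70:215,250:400],None,fx=4.8,fy=4,interpolation=cv2.INTER_CUBIC)
cv2.imwrite("pics/w24c.png",cv2.convertScaleAbs(c,alpha=2.5,beta=0))
E
```

```text
(no output)
```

View pics/w24c.png

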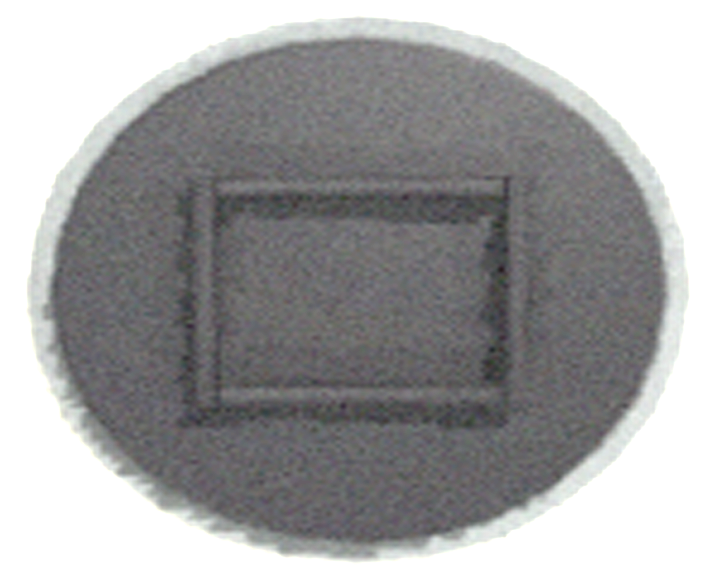

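```bash
python3 - <<'E'
from h import *; import pickle
s=pickle.load(open("pics/w24.pkl","rb"))
g=lambda u,v,z:onz("",(250+u/4.8,70+v/4),z,s["K"],s["world_to_cam"],True)
c=[g(u,v,.020) for u,v in((193,181),(523,180),(523,405),(193,405))]
m=sum(c)/4; print(m,[round(float(np.linalg.norm(c[i]-c[i-1])),4) for i in range(4)])
for a,b in((0,1),(3,2)):
    d=c[b]-c[a]; print(np.degrees(np.arctan2(d[1],d[0])))
e=[g(52,290,.012),g(667,290,.012),g(358,40,.012),g(358,543,.012)]
print((e[0]+e[1])/2,(e[2]+e[3])/2,np.linalg.norm(e[0]-e[1]),np.linalg.norm(e[2]-e[3]))
# held holder: disc center and top corners
print("disc",onz("",(320.5,338),.170+.032,s["K"],s["world_to_cam"],True))
E
```

```text
[0.47260893 0.27631029 0.02      ] [0.0443, 0.0534, 0.0445, 0.0543]
2.615553744700335
2.3631049055977207
[0.47293996 0.27727477 0.012     ] [0.47269352 0.27600387 0.012     ] 0.10352824722720835 0.10273041241476534
disc [0.47228278 0.21559425 0.202     ]
```

>>> {"api": "servo_tool", "payload": {
  "series": [
    {"x": 0, "y": 0.001, "z": -0.02, "wx": 0, "wy": 0, "wz": 0},
    {"x": 0.02, "y": 0.0025, "z": -0.045, "wx": 0, "wy": 0, "wz": 0},
    {"x": 0.05, "y": 0.0027, "z": -0.0608, "wx": 0, "wy": 0, "wz": 0},
    {"x": 0.08, "y": 0.0027, "z": -0.0608, "wx": 0, "wy": 0, "wz": 0},
    {"x": 0.1, "y": 0.0027, "z": -0.0608, "wx": 0, "wy": 0, "wz": 0},
    {"x": 0.112, "y": 0.0027, "z": -0.0608, "wx": 0, "wy": 0, "wz": 0},
    {"x": 0.112, "y": 0.0027, "z": -0.0608, "wx": 0, "wy": 0, "wz": 0},
    {"x": 0.112, "y": 0.0027, "z": -0.0608, "wx": 0, "wy": 0, "wz": 0}
  ]
}}

```text
clock: 19.37
position: [0.4729, 0.2753, 0.058]
ee_rot: [1.178, 1.229, -1.182]
force: [0.7, 0.4, -1.0]
finger_gap: 0.0394
```

```bash
python3 snap.py wrist w25; python3 snap.py scene s25; python3 - <<'E'
from h import *; from bench import bot
a=np.radians(2.4)
rel(bot,[.473,.2755,.032],[np.cos(a),np.sin(a),0])
import cv2
t=cv2.imread("pics/w25.png"); cv2.imwrite("pics/w25b.png",cv2.convertScaleAbs(t,alpha=2,beta=0))
a=cv2.imread("pics/s25.png")[120:260,330:480]
cv2.imwrite("pics/s25c.png",cv2.convertScaleAbs(cv2.resize(a,None,fx=4.2,fy=4.2,interpolation=cv2.INTER_CUBIC),alpha=1.8))
E
```

```text
p [0.4743 0.276  0.0597] y [0.999 0.04  0.002] x [ 1.6e-03  6.0e-04 -1.0e+00] F [ 0.87  0.21 -0.28] gap 0.0392 t 19.47
shift [ 0.0277 -0.0014  0.0004]
turn [-0.0022 -0.0005 -0.0017]
```

View pics/w25b.png

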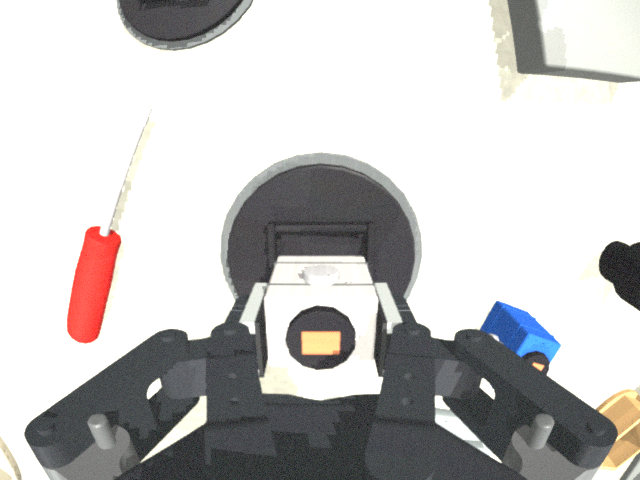

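View pics/s25c.png

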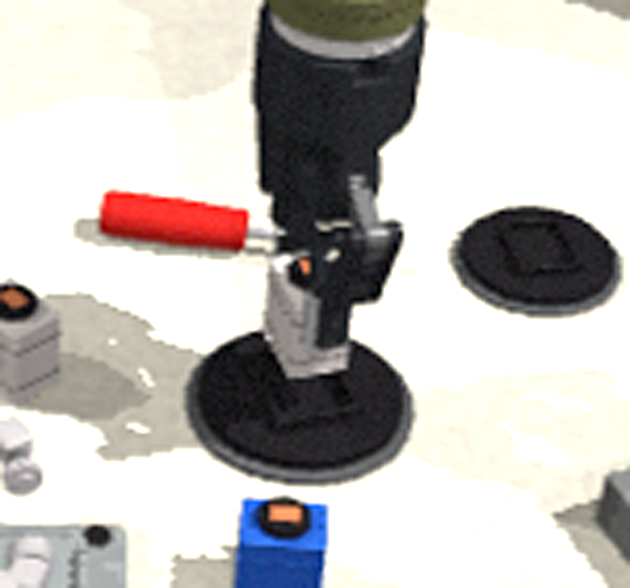

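The holder is centred over the pocket: rails at 272 and 368 against the block's 272–370 in the wrist view. I'll lower it by feel.

>>> {"api": "servo_tool", "payload": {
  "series": [
    {"x": 0.006, "y": 0, "z": 0, "wx": 0, "wy": 0, "wz": 0},
    {"x": 0.012, "y": 0, "z": 0, "wx": 0, "wy": 0, "wz": 0},
    {"x": 0.017, "y": 0, "z": 0, "wx": 0, "wy": 0, "wz": 0},
    {"x": 0.021, "y": 0, "z": 0, "wx": 0, "wy": 0, "wz": 0},
    {"x": 0.023, "y": 0, "z": 0, "wx": 0, "wy": 0, "wz": 0},
    {"x": 0.023, "y": 0, "z": 0, "wx": 0, "wy": 0, "wz": 0}
  ]
}}

```text
clock: 19.97
position: [0.4727, 0.2757, 0.035]
ee_rot: [1.179, 1.228, -1.181]
force: [0.1, 0.9, -1.5]
finger_gap: 0.0395
```

```bash
python3 - <<'E'
from h import *; from bench import bot
rel(bot,[.473,.2755,.031])
E
```

```text
p [0.4727 0.2757 0.035 ] y [ 0.999  0.04  -0.001] x [-1.1e-03 -5.0e-04 -1.0e+00] F [ 0.12  0.89 -1.55] gap 0.0395 t 19.97
shift [0.004  0.0003 0.0002]
```

>>> {"api": "servo_tool", "payload": {
  "series": [
    {"x": 0.001, "y": 0, "z": 0, "wx": 0, "wy": 0, "wz": 0},
    {"x": 0.002, "y": 0, "z": 0, "wx": 0, "wy": 0, "wz": 0},
    {"x": 0.003, "y": 0, "z": 0, "wx": 0, "wy": 0, "wz": 0},
    {"x": 0.0035, "y": 0, "z": 0, "wx": 0, "wy": 0, "wz": 0},
    {"x": 0.0035, "y": 0, "z": 0, "wx": 0, "wy": 0, "wz": 0}
  ]
}}

```text
clock: 20.38
position: [0.4733, 0.2759, 0.0322]
ee_rot: [1.18, 1.228, -1.18]
force: [-0.8, 0.4, -0.8]
finger_gap: 0.0396
```

```bash
python3 - <<'E'
from h import *; from bench import bot
rel(bot,[.473,.2755,.031])
E
```

```text
p [0.4733 0.2759 0.0322] y [0.999 0.04  0.   ] x [ 1.e-04  0.e+00 -1.e+00] F [-0.79  0.4  -0.79] gap 0.0396 t 20.38
shift [ 0.0012 -0.0003  0.0004]
```

>>> {"api": "servo_tool", "payload": {
  "series": [
    {"x": 0.0005, "y": 0, "z": 0, "wx": 0, "wy": 0, "wz": 0},
    {"x": 0.001, "y": 0, "z": 0, "wx": 0, "wy": 0, "wz": 0},
    {"x": 0.0015, "y": 0, "z": 0, "wx": 0, "wy": 0, "wz": 0},
    {"x": 0.0015, "y": 0, "z": 0, "wx": 0, "wy": 0, "wz": 0}
  ]
}}

```text
clock: 20.72
position: [0.4733, 0.2759, 0.0309]
ee_rot: [1.18, 1.228, -1.179]
force: [-0.8, -0.6, 0.8]
finger_gap: 0.0394
```

```bash
python3 - <<'E'
from h import *; from bench import bot
rel(bot,[.473,.2755,.031])
E
python3 snap.py wrist w26
```

```text
p [0.4733 0.2759 0.0309] y [0.999 0.04  0.   ] x [ 3.e-04  1.e-04 -1.e+00] F [-0.84 -0.63  0.8 ] gap 0.0394 t 20.72
shift [-0.0001 -0.0004  0.0004]
```

View pics/w26.png

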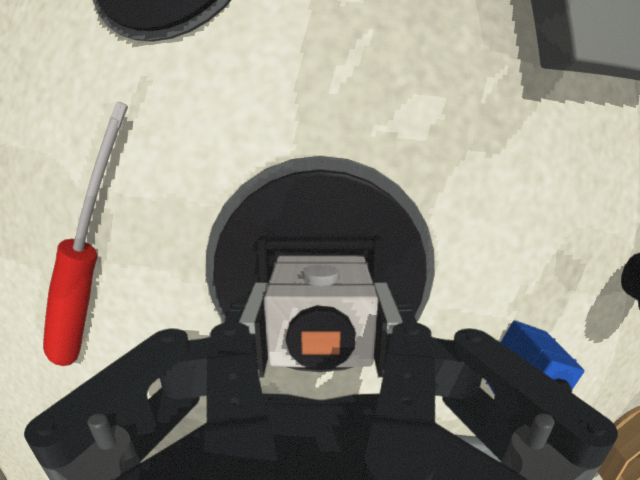

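The block stands inside the rails, with the far rail at (318,245) and its sides at 262 and 378. The floor is just being felt, so I'll go 1 mm more and then release.

>>> {"api": "servo_tool", "payload": {
  "series": [
    {"x": 0.0005, "y": 0, "z": 0, "wx": 0, "wy": 0, "wz": 0},
    {"x": 0.001, "y": 0, "z": 0, "wx": 0, "wy": 0, "wz": 0},
    {"x": 0.001, "y": 0, "z": 0, "wx": 0, "wy": 0, "wz": 0}
  ]
}}

```text
clock: 21.02
position: [0.4733, 0.2759, 0.0309]
ee_rot: [1.18, 1.227, -1.179]
force: [-4.1, -2.1, 8.2]
finger_gap: 0.0393
```

```bash
python3 - <<'E'
from h import *; from bench import bot
rel(bot,[.473,.2755,.031])
E
```

```text
p [0.4733 0.2759 0.0309] y [0.999 0.04  0.001] x [ 7.e-04  2.e-04 -1.e+00] F [-4.12 -2.1   8.17] gap 0.0393 t 21.02
shift [-0.0001 -0.0004  0.0004]
```

Seated at 8 N. Releasing by opening a little, then rising.

>>> {"api": "servo_tool", "payload": {
  "series": [
    {"x": -0.0005, "y": 0, "z": 0, "wx": 0, "wy": 0, "wz": 0},
    {"x": -0.0005, "y": 0, "z": 0, "wx": 0, "wy": 0, "wz": 0},
    {"x": -0.0005, "y": 0, "z": 0, "wx": 0, "wy": 0, "wz": 0},
    {"x": -0.0005, "y": 0, "z": 0, "wx": 0, "wy": 0, "wz": 0},
    {"x": -0.0005, "y": 0, "z": 0, "wx": 0, "wy": 0, "wz": 0}
  ],
  "jaw": 0.68
}}

```text
clock: 21.43
position: [0.4733, 0.2759, 0.03]
ee_rot: [1.18, 1.228, -1.18]
force: [0.4, -0.2, 0.9]
finger_gap: 0.0581
```

>>> {"api": "servo_tool", "payload": {
  "series": [
    {"x": -0.01, "y": 0, "z": 0, "wx": 0, "wy": 0, "wz": 0},
    {"x": -0.03, "y": 0, "z": 0, "wx": 0, "wy": 0, "wz": 0},
    {"x": -0.06, "y": 0, "z": 0, "wx": 0, "wy": 0, "wz": 0},
    {"x": -0.09, "y": 0, "z": 0.01, "wx": 0, "wy": 0, "wz": 0},
    {"x": -0.12, "y": 0, "z": 0.03, "wx": 0, "wy": 0, "wz": 0},
    {"x": -0.14, "y": 0, "z": 0.06, "wx": 0, "wy": 0, "wz": 0},
    {"x": -0.14, "y": 0, "z": 0.07, "wx": 0, "wy": 0, "wz": 0},
    {"x": -0.14, "y": 0, "z": 0.07, "wx": 0, "wy": 0, "wz": 0},
    {"x": -0.14, "y": 0, "z": 0.07, "wx": 0, "wy": 0, "wz": 0}
  ]
}}

```text
clock: 22.18
position: [0.4759, 0.2057, 0.1703]
ee_rot: [1.181, 1.227, -1.18]
force: [0.4, -0.4, -0.5]
finger_gap: 0.058
```

```bash
python3 st.py; python3 snap.py wrist w27; python3 snap.py scene s27; python3 snap.py top t27; python3 - <<'E'
import cv2
t=cv2.imread("pics/w27.png"); cv2.imwrite("pics/w27c.png",cv2.convertScaleAbs(cv2.resize(t[60:240,230:410],None,fx=4.4,fy=3.3,interpolation=cv2.INTER_CUBIC),alpha=1.6))
a=cv2.imread("pics/s27.png")[150:290,190:450]
cv2.imwrite("pics/s27c.png",cv2.convertScaleAbs(cv2.resize(a,None,fx=3,fy=3,interpolation=cv2.INTER_CUBIC),alpha=1.5))
E
```

```text
t 22.18 x -0.1391 c -0.1208 z 0.1703 gap 0.0580 fixpad -0.0918 movpad -0.1498 Fx 0.23 Fy 0.51 Fz -0.48 M [0.01 0.04 0.04]
```

View pics/w27c.png

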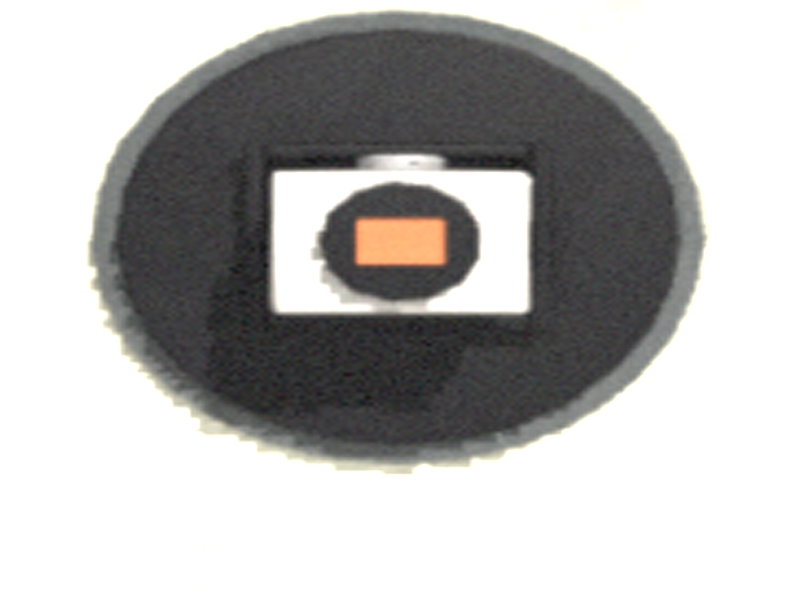

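View pics/s27c.png

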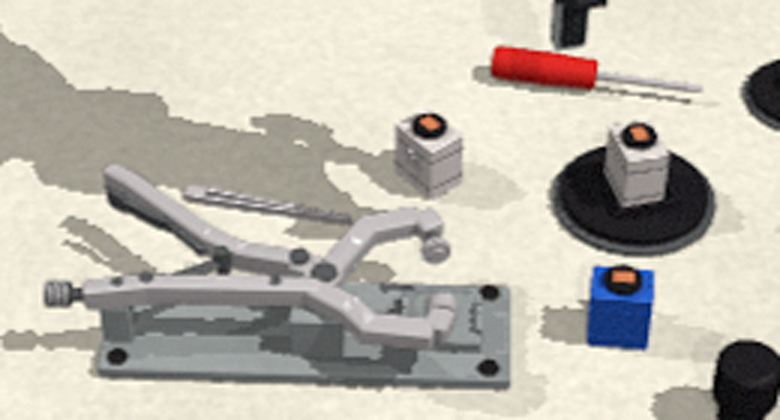

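View pics/t27.png

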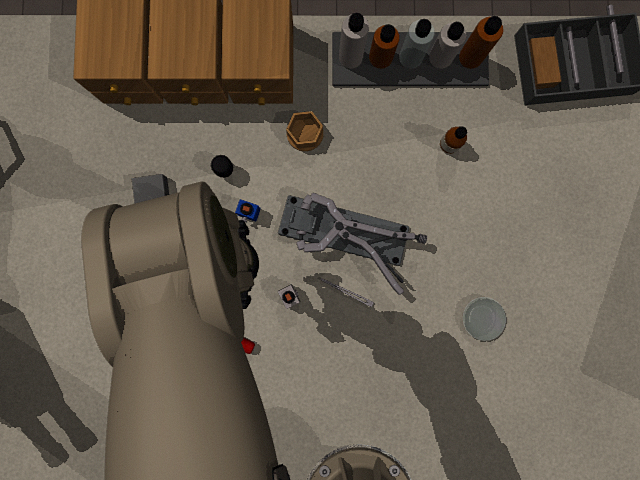

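The holder is upright in the pocket, the pliers are wide open and the bystanders haven't moved. One numeric check before handing in.

```bash
python3 - <<'E'
from h import *; import pickle
s=pickle.load(open("pics/w27.pkl","rb"))
g=lambda u,v,z:onz("",(230+u/4.4,60+v/3.3),z,s["K"],s["world_to_cam"],True)
print("disc",g(400,241,.063)); c=[g(u,v,.058) for u,v in((271,170),(531,172),(530,313),(272,313))]
print("top",sum(c)/4,[round(float(np.linalg.norm(c[i]-c[i-1])),4) for i in range(4)])
e=[g(116,243,.012),g(682,240,.012),g(402,30,.012),g(402,447,.012)]; print("insert",(e[0]+e[1])/2,(e[2]+e[3])/2)
E
```

```text
disc [0.47334528 0.27502955 0.063     ]
top [0.47350711 0.2750001  0.058     ] [0.0299, 0.04, 0.0295, 0.0401]
insert [0.47315799 0.27596557 0.012     ] [0.47371709 0.27594793 0.012     ]
```

The top face measures 40 x 30 mm at the seated height, and its centre is about 1 mm from the pocket's. Handing in.

```bash
python3 -c "
from bench import bot
print(bot.hand_in())"
```

```text
the job is handed in; nothing more can be done
None
```

The job is done and handed in at about 22 s of the 64 s allowed; the hand-in itself gave no verdict.

- **Locking:** I squeezed the handles together in small steps, shifting the gripper so the fixed-side finger stayed in place. The net force read at the wrist stayed under about 7 N; it cannot show the two opposing finger forces, so I kept the grip at its 20 N minimum. The handles snapped over centre and stayed locked after I let go.
- **Release:** I pulled the lever slowly with one finger, at about 4 N. The lock tripped and the pliers sprang wide open.
- **Placing:** I lifted the holder out over its 40 mm length and set it in the pocket of the 104 mm insert until I felt the floor (8 N), then let go and backed off.

**Last checks:**
- **Holder:** It stands upright, about 1 mm from the pocket centre. Its top measures 40 x 30 mm at the seated height, so it is fully down.
- **Pin:** The pin head looks flush against the block; I judged this by eye.
- **Pliers and bench:** The pliers are wide open. The stand had moved less than about 1 mm by the bolt positions when last measured, just before I lifted the holder out, and it looks unmoved since. The bystanders the last pictures show look unmoved; the arm hid most of the slide box and screwdriver in the top view.

Two things did not go straight through. The first move call was refused because its rows left out some fields, and the arm did not move. The two overhead measurements of the pivot and pocket differed by a few mm, so I used the wrist camera's figures for the final moves.

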